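Hang the pipettes in the carousel stand and start it

TASK

Hang every pipette that lies on the mat in the carousel stand, head up and plumb with its ears resting on the spider, slim ones in narrow notches and stout ones in wide notches: for each, turn the spider until a free notch of the right width faces the gate, lift the pipette by its head, let it swing plumb in an eased grip, regrip it and gently slide its neck in through the gate. When all hang, turn the spider until its shutter closes the gate, and only then press the start button fully down and let go. Leave the other things on the bench where they are.

Things in the scene. Friction and masses are not known exactly. Their poses are not given: they have to be found in the camera images.
- slim1: slim white pipette, 160 g, 186 mm long, 26 thick, lying on the blue mat. Origin: underside, at the ears' tip-side face; x from head to tip, y across, z up. Along x (mm): head -68 to -10, 18 wide, two sprung pivot buttons (7 dia., 5 proud) in its sides at x -45, 13 up; ears -10 to 0, 50 across; neck 0 to 30, 14 wide, 18 thick; body 30 to 85, 30 wide; tip to 118; heaviest at x about 35
- slim1_neck (a point): point on slim1's long axis, 13 mm above its origin, at the lower face of its ears: at the spider's top face when hung. Pinch the buttons (45 mm head-wards of here), jaws along the pipette's y: 10 N presses them flush and the head's flat sides hold it as picked up; eased slowly to 4 to 7 mm wider than the head, only the buttons (5 to 7 N) hold it and it swings tip down. Axes as the pipette's
- slim2: slim white pipette, 160 g, 186 mm long, 26 thick, lying on the blue mat. Origin: underside, at the ears' tip-side face; x from head to tip, y across, z up. Along x (mm): head -68 to -10, 18 wide, two sprung pivot buttons (7 dia., 5 proud) in its sides at x -45, 13 up; ears -10 to 0, 50 across; neck 0 to 30, 14 wide, 18 thick; body 30 to 85, 30 wide; tip to 118; heaviest at x about 35
- slim2_neck (a point): point on slim2's long axis, 13 mm above its origin, at the lower face of its ears: at the spider's top face when hung. Pinch the buttons (45 mm head-wards of here), jaws along the pipette's y: 10 N presses them flush and the head's flat sides hold it as picked up; eased slowly to 4 to 7 mm wider than the head, only the buttons (5 to 7 N) hold it and it swings tip down. Axes as the pipette's
- stout1: stout white pipette, 190 g, 186 mm long, 26 thick, lying on the blue mat. Origin: underside, at the ears' tip-side face; x from head to tip, y across, z up. Along x (mm): head -68 to -10, 28 wide, two sprung pivot buttons (7 dia., 5 proud) in its sides at x -45, 13 up; ears -10 to 0, 62 across; neck 0 to 30, 22 wide, 18 thick; body 30 to 85, 44 wide; tip to 118; heaviest at x about 35
- stout1_neck (a point): point on stout1's long axis, 13 mm above its origin, at the lower face of its ears: at the spider's top face when hung. Pinch the buttons (45 mm head-wards of here), jaws along the pipette's y: 10 N presses them flush and the head's flat sides hold it as picked up; eased slowly to 4 to 7 mm wider than the head, only the buttons (5 to 7 N) hold it and it swings tip down. Axes as the pipette's
- stout2: stout white pipette, 190 g, 186 mm long, 26 thick, lying on the blue mat. Origin: underside, at the ears' tip-side face; x from head to tip, y across, z up. Along x (mm): head -68 to -10, 28 wide, two sprung pivot buttons (7 dia., 5 proud) in its sides at x -45, 13 up; ears -10 to 0, 62 across; neck 0 to 30, 22 wide, 18 thick; body 30 to 85, 44 wide; tip to 118; heaviest at x about 35
- stout2_neck (a point): point on stout2's long axis, 13 mm above its origin, at the lower face of its ears: at the spider's top face when hung. Pinch the buttons (45 mm head-wards of here), jaws along the pipette's y: 10 N presses them flush and the head's flat sides hold it as picked up; eased slowly to 4 to 7 mm wider than the head, only the buttons (5 to 7 N) hold it and it swings tip down. Axes as the pipette's
- stand: fixed carousel stand: white round drum, radius 125 mm, wall 138 high (inner radius 115), open on top and at one upright gate 85 mm wide between two steel posts. Origin on the bench at the drum's axis; its +y points out through the gate's middle; on its -y side, 185 mm from the axis, a square pod 75 mm wide, 120 high, carries the start button
- gate (a point): loading point, fixed: in the gate's direction, 85 mm from the drum's axis, level with the spider's top face (160 mm above the bench). A notch faces the gate when its point lies here. Axes as the stand's: +y is out through the gate
- spider (a joint): angle of the dark steel spider turning on the drum's upright axis, rad, counter-clockwise from above, stops at +-2.9; 0: its shutter (plate 84 mm wide under the solid arm, 108 mm out) closes the gate. Stays where left (0.05 N m turns it). Notch at the gate at: narrow1 -1.257, wide1 -2.513, narrow2 2.513, wide2 1.257. Plates 10 mm thick; notches open outwards, 72 to 113 mm radius, flared mouths
- knob (a point): middle of the round black knob on the spider's axis that turns it: 40 mm diameter, 44 mm high, 42 to 86 mm above the spider's top face; this point is 64 mm above that face. Can be gripped from above at any yaw. Its axes turn with the spider
- start (a joint): travel of the start button, m: 0 up, 0.006 fully down; a spring returns it; fully down takes 5 N
- start_top (a point): middle of the top face of the start button, grey, 32 mm diameter, on top of the pod; press straight down
- narrow1 (a point): middle of a narrow notch (20 mm) of the spider, where a hung pipette's neck point lies: 85 mm from the axis, at the top face of the spider. It turns with the spider; the stand's drum wall bars the way in except at the gate
- narrow2 (a point): middle of a narrow notch (20 mm) of the spider, where a hung pipette's neck point lies: 85 mm from the axis, at the top face of the spider. It turns with the spider; the stand's drum wall bars the way in except at the gate
- wide1 (a point): middle of a wide notch (28 mm) of the spider, where a hung pipette's neck point lies: 85 mm from the axis, at the top face of the spider. It turns with the spider; the stand's drum wall bars the way in except at the gate
- wide2 (a point): middle of a wide notch (28 mm) of the spider, where a hung pipette's neck point lies: 85 mm from the axis, at the top face of the spider. It turns with the spider; the stand's drum wall bars the way in except at the gate
- beaker: bystander, to be left where it is: glass beaker, 64 mm wide, 85 mm high; origin at the centre of its underside
- bottle: bystander, to be left where it is: bottle with an orange cap, 66 mm wide, 150 mm high; origin at the centre of its underside
- tipbox: bystander, to be left where it is: green pipette-tip box 85 x 120 x 55 mm; origin at the centre of its underside
- jar: bystander, to be left where it is: small jar, 56 mm wide, 70 mm high; origin at the centre of its underside
- block: bystander, to be left where it is: green plastic block 60 x 60 x 30 mm; origin at the centre of its underside
- vial: bystander, to be left where it is: small bottle with a blue cap, 40 mm wide, 80 mm high; origin at the centre of its underside

How it is judged:
By the outcome, as a careful person would: the job done as asked, in the order asked, and still so for the second after the job is handed in, with the robot touching nothing.
Of slim1, slim2, stout1, stout2 only 3 to 4 are there at a start; the rules pass over those that are not, and their reading is None.
At some moment in a run one of slim1, slim2, stout1, stout2 may be knocked a few centimetres aside while the robot is not near it.
It also fails if it takes over 210 s, if anything falls off the work surface, if the arm or the gripper's body presses on something with over 40 N, if the wrist force passes 120 N, or if a joint passes its speed limit or range.

ROBOT

A 6-joint arm with a two-finger parallel gripper is mounted at the origin on the work surface. World frame = base frame: x ahead of the robot, y to its left, z up, the work surface at z = 0. Lengths are in m, angles in rad, forces in N, time in s.
With the tool pointing down it reaches from about 0.3 to 0.875 m from the base axis. Payload 4.2 kg.
Tool frame: the origin (TCP) lies at the very end of the fingers, on their centre line; the grasp point (between the pads) lies 19 mm behind it (r.grip_depth is the distance from the TCP to the grasp point, in m); z points along the fingers, y is the line along which they close (so a half turn about z gives the same grasp; the last joint's range is limited). The gripper opens to 85 mm and grips with 20 to 120 N. Pads are 22 mm wide; open, the fingers measure 114 mm over their backs; the gripper's body (76 mm by 85 mm) begins 54 mm behind the grasp point. The pads swing forward as they close: fully open they stand 13 mm farther back than shut.
Start: joints at [1.114, 0.32, 1.565, -0, 1.257, -0.02], TCP at [0.243, 0.521, 0.231] pointing down, gripper open.
Joint ranges: [-3.11, 3.11], [-0.84, 2.01], [0.21, 2.61], [-1.34, 4.49], [0.05, 2.63], [-2.56, 2.56]. Speed limits (rad/s): [2.57, 2.57, 3.14, 3.14, 3.14, 3.14].

INTERFACE

Orientations are given as a unit quaternion [w, x, y, z].
In Python, from station import r gives the robot as it stands.
- The arm moves only by the tool step_arm, never from a script. Its argument "series" is text: rows parted by semicolons, each of 7 numbers parted by spaces: the shift along the tool's x, y, z each as a share of 1 m, from -1 to 1, then the turn, a rotation vector about the tool's x, y, z each as a share of 10 degrees, from -1 to 1, then the opening, from 0 (shut) to 1 (fully open). In form: tx ty tz ax ay az grip; .... A call has 1 to 12 rows; each row shifts and turns the commanded pose from where the row before left it, along the tool's axes as they then stand; what a row does not reach is not made up. A row lasts 1/8 s, in which the tool goes at most 62.5 mm and 10.7 degrees, less where a joint would pass 70% of its speed; a pose out of reach is approached as far as the arm can. A call with a number of a shift or a turn outside -1 to 1 is refused whole. A call with a gripper value outside its range is refused whole. The fingers move at their own pace and stop on an object; "grip_force" is the grip in N (left out, the last holds). Time passes only in rows, so rows that do not move let the fingers close. It gives the time, the measured TCP pose, the force, the opening and the grip force at its end, in the units of the state.
- r.read_state(): the state, without advancing time (a new reading comes with each control period).
- r.grab_frame(name): name is "scene" or "side" or "wrist"; returns a dict with "pixels" (420x560x3 uint8, red, green, blue), "intrinsics" (3x3 intrinsics, pixels), "R" (3x3) and "t" (3): a world point X has camera coordinates R X + t. Camera axes: x right, y down, z forward; pixel columns grow to the right and rows downward; lengths in m; the calibration is good to about 2 mm. A picture is of the moment at which its call begins. There is no depth.
- r.close_job(): hands the job in; it is judged then, once.
The state is a dict: "clock": time; "joint_pos": joint angles; "dq": joint speeds; "effort": joint torques, N m; "tool_pos": TCP position; "ee_rot": TCP orientation; "ft_force": force on the tool from outside, world axes, zero at the start; "ft_torque": the same for the moment, N m; "grip_width": finger opening in m; "grasp_force": force on a finger pad.
Only numpy, scipy, OpenCV 4.12 (cv2) and the standard library are available. Lean on these libraries where they do the work, as an engineer would, in place of code of your own. Each camera call takes 0.05 s, during which the arm holds its last target. There are 200 camera calls.

## Working session

There is one attempt and no reset: what is moved stays moved. The work goes in short steps, Python scripts to look and compute and a tool call to move; the robot and the scene stay as the last step left them, time stands still between calls to the robot, and variables do not carry over. Pictures are saved under pics/ and viewed, at most 14 in all, crops included, and the job is handed in when it is done.

Besides the shell and the picture viewer there is one more tool, called in YAML: its name, and indented under it one key for each argument. step_arm: Moves the arm, as the interface text tells. Its arguments: {"type":"object","properties":{"series":{"type":"string"},"grip_force":{"type":"number"}},"required":["series"]}

```bash
mkdir -p pics; ls; cat > h.py <<'E'
import numpy as np, cv2
from station import r
from scipy.spatial.transform import Rotation as Ro
def grab(n,fn):
    f=r.grab_frame(n); cv2.imwrite('pics/'+fn,cv2.cvtColor(f['pixels'],cv2.COLOR_RGB2BGR)); np.savez('pics/'+fn+'.npz',**f); return f
def ray(f,u,v,z):
    K,R,t=[np.array(f[k],float) for k in('intrinsics','R','t')]
    d=R.T@np.linalg.inv(K)@[u,v,1]; c=-R.T@t
    return c+d*(z-c[2])/d[2]
def proj(f,X):
    K,R,t=[np.array(f[k],float) for k in('intrinsics','R','t')]
    p=K@(R@np.array(X,float)+t); return p[:2]/p[2]
E
python3 - <<'E'
from h import *
a=grab('scene','s1.png');b=grab('side','d1.png')
c=grab('wrist','w1.png')
for f in(a,b,c): print((-np.array(f['R']).T@f['t']).round(3),np.array(f['intrinsics']).round(1).tolist())
im=np.vstack([np.hstack([cv2.imread('pics/s1.png'),])])
print(r.read_state())
E
```

```text
pics
[1.113 0.202 1.036] [[416.4, 0.0, 283.3], [0.0, 416.4, 205.3], [0.0, 0.0, 1.0]]
[-0.24  -0.73   1.117] [[489.3, 0.0, 279.6], [0.0, 489.3, 205.3], [0.0, 0.0, 1.0]]
[0.178 0.551 0.374] [[339.6, 0.0, 277.7], [0.0, 339.6, 211.2], [0.0, 0.0, 1.0]]
{'clock': 0.15, 'joint_pos': array([ 1.11401048e+00,  3.20141242e-01,  1.56535026e+00,  3.99721370e-05,
        1.25741684e+00, -1.99938587e-02]), 'dq': array([ 2.23252268e-04,  7.01949762e-05, -3.48130959e-03, -7.68352258e-04,
       -2.02324196e-03, -4.63011128e-05]), 'effort': array([ 1.45453441e-04, -4.15839708e+01, -2.34345478e+01,  1.38259165e-04,
        5.95767255e-03,  3.16426974e-05]), 'tool_pos': array([0.24307918, 0.52071494, 0.23069645]), 'ee_rot': array([-1.73812439e-04,  2.16669978e-01,  9.76244686e-01, -6.34747859e-04]), 'ft_force': array([0.8217732 , 0.68932916, 0.06186349]), 'ft_torque': array([0.05644838, 0.00901934, 0.09068999]), 'grasp_force': 0.0, 'grip_width': 0.08552685256929987}
```

View pics/s1.png

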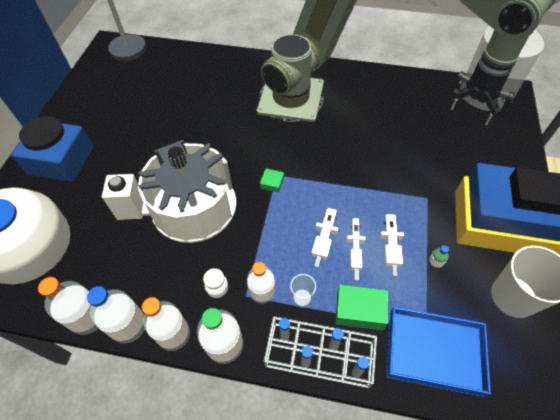

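View pics/d1.png

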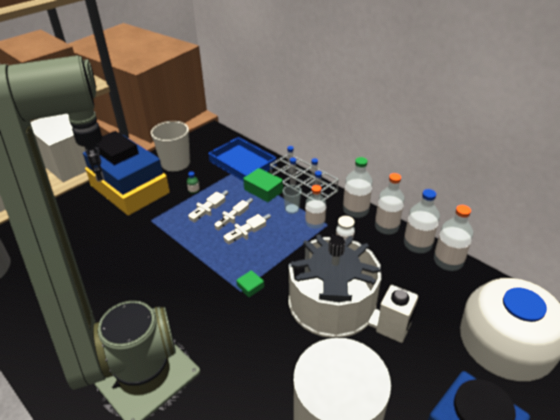

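Scene: three pipettes on the mat near (325,236), (356,246) and (393,243), with the tip ends facing the bottle. The stand is at (187,185) and its pod at (122,195). I'll zoom in on these.

```bash
python3 - <<'E'
from h import *
s=cv2.imread('pics/s1.png');d=cv2.imread('pics/d1.png')
def crop(im,x,y,w,h,o):
    c=cv2.resize(im[y:y+h,x:x+w],o,interpolation=cv2.INTER_CUBIC); 
    for i in range(0,w,20): cv2.putText(c,str(x+i),(int(i*o[0]/w),8),0,.3,(0,255,255)); cv2.line(c,(int(i*o[0]/w),10),(int(i*o[0]/w),14),(0,255,255))
    for j in range(0,h,20): cv2.putText(c,str(y+j),(0,int(j*o[1]/h)+4),0,.3,(0,255,255))
    return c
im=np.vstack([np.hstack([crop(s,300,200,120,90,(400,300)),crop(s,96,130,150,112,(400,300))]),
 np.hstack([crop(d,180,180,100,75,(400,300)),crop(d,280,225,140,105,(400,300))])])
cv2.imwrite('pics/z1.png',im)
E
```

```text
(no output)
```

View pics/z1.png

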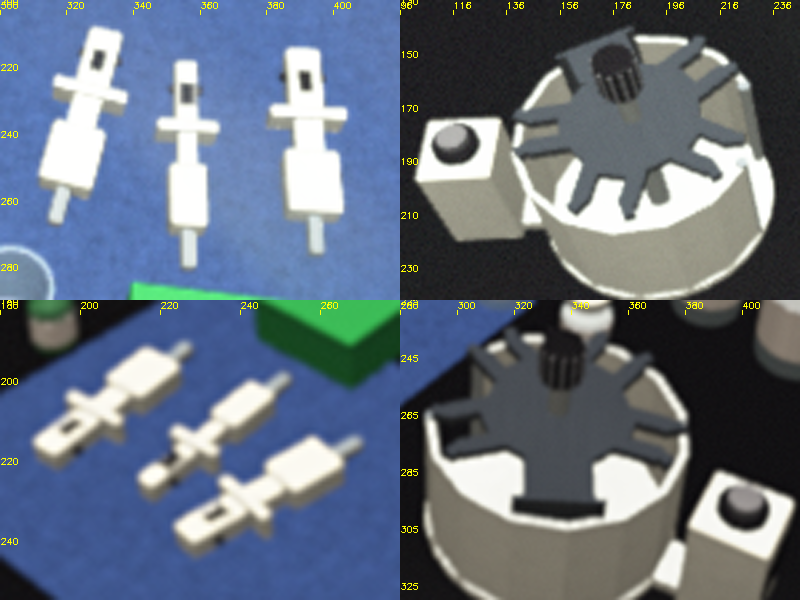

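```bash
cat > fit.py <<'E'
from h import *
from scipy.optimize import minimize
def boxes(st):
    if st: W=dict(h=28,e=62,n=22,b=44)
    else: W=dict(h=18,e=50,n=14,b=30)
    return [(-68,-10,W['h'],0,26),(-10,0,W['e'],0,26),(0,30,W['n'],4,22),(30,85,W['b'],0,26),(85,118,10,8,18)]
def render(f,p,st,shape,S,off):
    m=np.zeros(shape,np.uint8)
    for x0,x1,w,z0,z1 in boxes(st):
        P=np.array([(x,y,z) for x in(x0,x1) for y in(-w/2,w/2) for z in(z0,z1)])/1e3
        c,s=np.cos(p[2]),np.sin(p[2])
        X=np.c_[p[0]+c*P[:,0]-s*P[:,1],p[1]+s*P[:,0]+c*P[:,1],P[:,2]]
        q=np.array([proj(f,a) for a in X]); q=(q-off+.5)*S-.5
        cv2.fillConvexPoly(m,cv2.convexHull(np.round(q*16).astype(np.int32)),255,shift=4)
    return m
def setup(f,p,pad=.14,S=6):
    im=np.asarray(f['pixels'])
    c=np.array([proj(f,[p[0]+a,p[1]+b,.013]) for a in(-pad,pad) for b in(-pad,pad)])
    lo=np.maximum(np.floor(c.min(0)),0).astype(int);hi=np.minimum(np.ceil(c.max(0)),[560,420]).astype(int)
    cr=im[lo[1]:hi[1],lo[0]:hi[0]]
    cr=cv2.resize(cr,None,fx=S,fy=S,interpolation=cv2.INTER_CUBIC)
    m=((cr[...,0]>115)).astype(np.uint8)*255   # white: red high
    return m,lo,S
def fit(fs,p0,st):
    D=[]
    for f in fs:
        m,lo,S=setup(f,p0)
        r0=render(f,p0,st,m.shape,S,lo); n,l=cv2.connectedComponents(cv2.dilate(m,np.ones((9,9))))
        k=np.bincount(l[(r0>0)&(m>0)]).argmax(); m[(l!=k)]=0
        D.append((f,m,lo,S))
    def cost(p): return sum(np.mean(cv2.GaussianBlur(cv2.absdiff(render(f,p,st,m.shape,S,lo),m),(1,1),0)>0)*m.size/max(1,(m>0).sum()) for f,m,lo,S in D)
    x=np.array(p0,float)
    for sc in(.012,.004,.0015):
        r_=minimize(cost,x,method='Nelder-Mead',options=dict(initial_simplex=[x,x+[sc,0,0],x+[0,sc,0],x+[0,0,sc*12]],xatol=1e-4,fatol=1e-4)); x=r_.x
    return x,r_.fun/len(fs)
E
python3 - <<'E'
from fit import *
L=lambda n:dict(np.load('pics/%s.png.npz'%n))
a,b=L('s1'),L('d1')
def cl(x,y): return 300+x/3.3333,200+y/3.3333
for nm,st,e,t in(('A',1,(90,92),(60,210)),('B',0,(188,130),(190,260)),('C',1,(308,118),(316,245))):
    E=ray(a,*cl(*e),.026);T=ray(a,*cl(*t),.013); p0=[E[0],E[1],np.arctan2(T[1]-E[1],T[0]-E[0])]
    for o in(1,0):
        print(nm,o,*[np.round(np.append(*fit(fs,p0,o)),4) for fs in([a,b],[a],[b])])
def tri(u1,u2):
    A=[];B=[]
    for f,u in((a,u1),(b,u2)):
        d=f['R'].T@np.linalg.inv(f['intrinsics'])@[*u,1];d/=np.linalg.norm(d);c=-f['R'].T@f['t'];Q=np.eye(3)-np.outer(d,d);A.append(Q);B.append(Q@c)
    return np.linalg.lstsq(np.vstack(A),np.hstack(B),rcond=None)[0]
print('knob',tri((176.2,152.5),(336.7,240.8)),ray(a,176.2,152.5,.246),ray(b,336.7,240.8,.246))
print('btn',tri((115.5,182.5),(401.1,294.3)))
E
```

```text
A 1 [ 0.5219  0.1999 -0.1102  0.2234] [ 0.52    0.1997 -0.1063  0.1077] [ 0.5279  0.2025 -0.1118  0.2853]
A 0 [ 0.5232  0.2028 -0.1173  0.2686] [ 0.5201  0.2024 -0.1306  0.3451] [ 0.5265  0.2031 -0.1033  0.1379]
B 1 [0.541  0.2852 0.1014 0.5467] [0.5394 0.2855 0.0954 0.3164] [0.5481 0.2841 0.1294 0.7436]
B 0 [0.541  0.2841 0.1172 0.2861] [0.5387 0.2842 0.1211 0.1228] [0.5448 0.2856 0.1122 0.4035]
C 1 [0.51   0.3813 0.1251 0.2071] [0.5082 0.3816 0.1219 0.0649] [0.5144 0.3834 0.1216 0.2993]
C 0 [0.5104 0.3841 0.1139 0.2429] [0.5082 0.38   0.1433 0.2842] [0.5133 0.3857 0.1209 0.1498]
knob [ 0.50394116 -0.19851951  0.23943924] [ 0.50777749 -0.19355066  0.246     ] [ 0.49950006 -0.20420925  0.246     ]
btn [ 0.55277182 -0.37829425  0.13326152]
```

```bash
cat >> h.py <<'E'
def go(x,y,z,yaw):
    """shift in tool axes AFTER yawing in place; yaw = world angle of jaw line (deg)"""
    s=r.read_state();q=s['ee_rot'];M=Ro.from_quat([q[1],q[2],q[3],q[0]]).as_matrix()
    y0=np.degrees(np.arctan2(M[1,1],M[0,1]))
    a=np.radians(yaw);T=np.array([[-np.sin(a),np.cos(a),0],[np.cos(a),np.sin(a),0],[0,0,-1]]).T
    d=T.T@(np.array([x,y,z])-s['tool_pos'])
    res=Ro.from_matrix(M.T@T).as_rotvec(degrees=True)
    print('yaw now %.2f turn(share) %s  tool shift %s mm  j6 %.2f tcp %s'%(y0,(res/10).round(3),(d*1e3).round(1),s['joint_pos'][5],s['tool_pos'].round(4)))
E
python3 - <<'E'
from h import *
go(.504,-.1985,.36,15)
f=np.load('pics/w1.png.npz');print(f['R'].round(3),f['t'])
E
```

```text
yaw now 64.97 turn(share) [-7.000e-03  3.000e-03  4.997e+00]  tool shift [-762.2   65.9 -129.3] mm  j6 -0.02 tcp [0.2431 0.5207 0.2307]
[[ 0.424  0.906 -0.   ]
 [ 0.869 -0.406  0.282]
 [ 0.256 -0.12  -0.959]] [-0.57497693 -0.03650811  0.37921867]
```

step_arm:
  series: "0 0 -0.026 0 0 1 1;0 0 -0.026 0 0 1 1;0 0 -0.026 0 0 1 1;0 0 -0.026 0 0 1 1;0 0 -0.026 0 0 1 1;-0.06 0.005 0 0 0 0 1;-0.06 0.005 0 0 0 0 1;-0.06 0.005 0 0 0 0 1;-0.06 0.005 0 0 0 0 1;-0.06 0.005 0 0 0 0 1;-0.06 0.005 0 0 0 0 1;-0.06 0.005 0 0 0 0 1"
  grip_force: 25

```text
clock: 1.65
tool_pos: [0.3857, 0.1225, 0.3613]
ee_rot: [0.0, 0.609, 0.793, 0.0]
ft_force: [0.8, 0.6, 0.6]
grip_width: 0.0859
grasp_force: 0.0
```

step_arm:
  series: "-0.06 0.005 0 0 0 0 1;-0.06 0.005 0 0 0 0 1;-0.06 0.005 0 0 0 0 1;-0.06 0.005 0 0 0 0 1;-0.06 0.005 0 0 0 0 1;-0.04 0.005 0 0 0 0 1;0 0 0 0 0 0 1;0 0 0 0 0 0 1"

```text
clock: 2.65
tool_pos: [0.502, -0.1959, 0.361]
ee_rot: [-0.001, 0.609, 0.793, 0.0]
ft_force: [1.3, -0.2, 0.2]
grip_width: 0.0857
grasp_force: 0.0
```

```bash
python3 - <<'E'
from h import *
go(.504,-.1985,.36,15)
f=grab('wrist','w2.png')
print(proj(f,[.504,-.1985,.246]),-f['R'].T@f['t'])
E
```

```text
yaw now 14.97 turn(share) [-0.004 -0.007 -0.003]  tool shift [-3.1  1.2  1. ] mm  j6 -0.65 tcp [ 0.502  -0.1959  0.361 ]
[278.74910506 210.51716965] [ 0.48399098 -0.12634095  0.50446639]
```

View pics/w2.png

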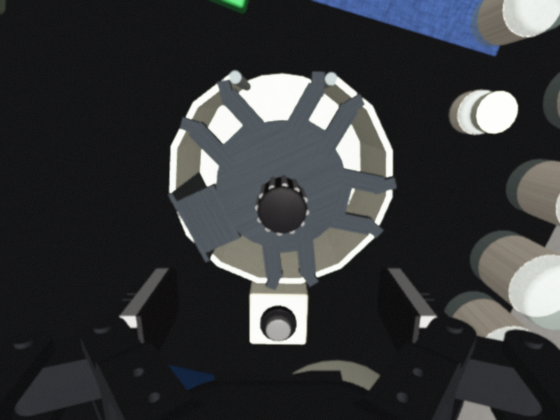

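```bash
python3 - <<'E'
from h import *
f=np.load('pics/w2.png.npz')
k=ray(f,282,207,.246);print('knob',k)
for z in(.138,.16):print('posts',ray(f,236,77,z),ray(f,331,79,z))
for z in(.125,.13,.135):
  b=ray(f,277,322,z);d=k-b;print('btn',z,b,np.hypot(*d[:2]),np.degrees(np.arctan2(d[1],d[0])))
g=(ray(f,236,77,.15)+ray(f,331,79,.15))/2-k;print('gate dir',np.degrees(np.arctan2(g[1],g[0])))
for n,p in dict(a=(188,128),b=(228,90),c=(318,80),d=(358,102),e=(390,183),f=(378,232),g=(308,283),h=(273,283),sh1=(173,200),sh2=(208,256)).items():
  q=ray(f,*p,.16)-k;print(n,np.degrees(np.arctan2(q[1],q[0])).round(1),np.hypot(q[0],q[1]).round(3))
E
```

```text
knob [ 0.50573339 -0.1950434   0.246     ]
posts [ 0.43450386 -0.10441942  0.138     ] [ 0.52758255 -0.08154242  0.138     ]
posts [ 0.43747471 -0.10573543  0.16      ] [ 0.52496563 -0.0842318   0.16      ]
btn 0.125 [ 0.54980392 -0.37711071  0.125     ] 0.18732516082496029 103.60707969555747
btn 0.13 [ 0.54893674 -0.37380647  0.13      ] 0.18390966003235695 103.58668167497976
btn 0.135 [ 0.54806956 -0.37050222  0.135     ] 0.18049418343155776 103.56551167149928
gate dir 103.68917962462952
a 163.2 0.108
b 133.9 0.105
c 85.9 0.107
d 62.6 0.11
e 15.8 0.112
f -11.5 0.117
g -59.8 0.117
h -79.5 0.113
sh1 -156.8 0.114
sh2 -120.1 0.113
```

The wrist view shows the knob at (282,207), gate posts at (236,77) and (331,79), and the button at (277,322). The spider is at about 115.5°, with a wide notch between the prongs at (188,128) and (228,90). I'll grip the knob and turn it by about -43.5° to bring wide2 to the gate.

```bash
python3 - <<'E'
from h import *
go(.5057,-.195,.207,15)
E
```

```text
yaw now 15.02 turn(share) [-0.001 -0.004  0.002]  tool shift [ -0.5   3.7 154.3] mm  j6 -0.66 tcp [ 0.502  -0.1954  0.3613]
```

step_arm:
  series: "0 0.004 0.03 0 0 0 1;0 0 0.06 0 0 0 1;0 0 0.045 0 0 0 1;0 0 0.02 0 0 0 1;0 0 0 0 0 0 0.5;0 0 0 0 0 0 0.3;0 0 0 0 0 0 0.3;0 0 0 0 0 0 0.3;0 0 0 0 0 0 0.3"
  grip_force: 25

```text
clock: 3.82
tool_pos: [0.5052, -0.1956, 0.2083]
ee_rot: [0.0, 0.609, 0.793, -0.001]
ft_force: [-5.1, -0.8, 4.8]
grip_width: 0.0392
grasp_force: 26.5
```

```bash
python3 - <<'E'
from h import *
s=r.read_state();print(s['grip_width'],s['grasp_force'],s['ft_force'],s['ft_torque'])
go(.5057,-.195,.207,15)
E
```

```text
0.03915174618636828 26.526015400886536 [-5.13713724 -0.84513116  4.78026462] [-0.09270772  0.92072873  0.05103963]
yaw now 15.00 turn(share) [-0.007  0.006  0.   ]  tool shift [0.5 0.7 1.3] mm  j6 -0.65 tcp [ 0.5052 -0.1956  0.2083]
```

step_arm:
  series: "0 0 0 0 0 0.5 0.3;0 0 0 0 0 1 0.3;0 0 0 0 0 1 0.3;0 0 0 0 0 1 0.3;0 0 0 0 0 0.85 0.3;0 0 0 0 0 0 0.3;0 0 0 0 0 0 0.7;0 0 0 0 0 0 0.8;0 0 -0.05 0 0 -1 0.8;0 0 -0.06 0 0 -1 1;0 0 -0.06 0 0 -1 1;0 0 0 0 0 -1 1"

```text
clock: 5.32
tool_pos: [0.5078, -0.1959, 0.3818]
ee_rot: [0.005, 0.63, 0.776, 0.002]
ft_force: [0.7, -0.3, -0.5]
grip_width: 0.0854
grasp_force: 0.0
```

```bash
python3 - <<'E'
from h import *
from fit import *
f=grab('wrist','w3.png')
im=cv2.imread('pics/w3.png')
cv2.imwrite('pics/w3c.png',cv2.resize(im[30:330,100:460],(720,600)))
a=grab('scene','s2.png')
for nm,st,p0 in(('A',1,[.52,.2,-.106]),('B',0,[.539,.284,.121]),('C',1,[.508,.382,.122])): print(nm,np.round(np.append(*fit([a],p0,st)),4))
E
```

```text
A [ 0.5199  0.1996 -0.1062  0.1042]
B [0.5387 0.284  0.1236 0.1139]
C [0.5083 0.3816 0.1246 0.0634]
```

View pics/w3c.png

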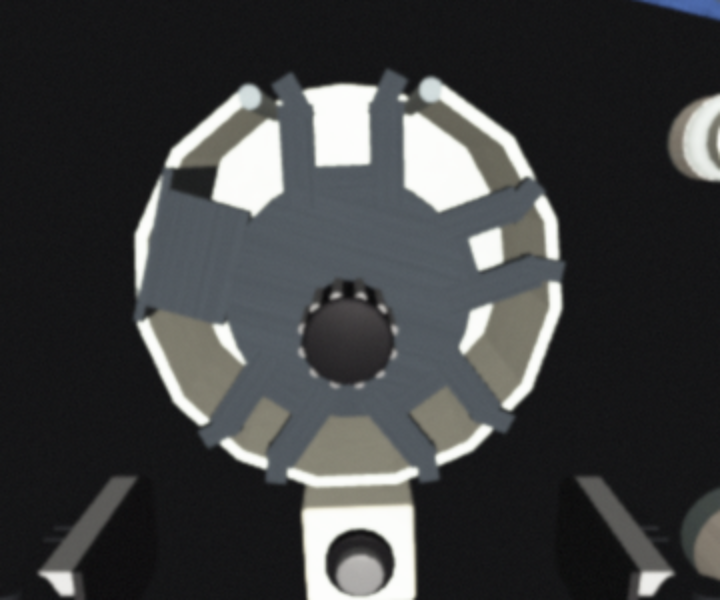

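```bash
python3 - <<'E'
from h import *
f=np.load('pics/w3.png.npz')
k=ray(f,274,200,.246);print('knob',k)
n=ray(f,271,97.5,.16);d=n-k;print('notch',n,np.hypot(*d[:2]),np.degrees(np.arctan2(d[1],d[0])))
for z in(.138,.16):
  p,q=ray(f,225,78.5,z),ray(f,315,75,z); m=(p+q)/2-k;print(p,q,np.hypot(*(p-q)),np.degrees(np.arctan2(m[1],m[0])))
b=ray(f,100+359/2,30+575/2,.13);m=k-b;print('btn',b,np.degrees(np.arctan2(m[1],m[0])))
for nm,(x,y,t) in dict(A=(.52,.1997,-.1062),B=(.5387,.284,.1225),C=(.5083,.3816,.1235)).items():
  print(nm,'btn',x-.045*np.cos(t),y-.045*np.sin(t),'yaw',90+np.degrees(t))
E
```

```text
knob [ 0.50648195 -0.19692676  0.246     ]
notch [ 0.48617828 -0.11407398  0.16      ] 0.08530428949317129 103.76939129179948Traceback (most recent call last):
  File "<stdin>", line 6, in <module>
TypeError: return arrays must be of ArrayType
```

```bash
python3 - <<'E'
from h import *
go(.4752,.2045,.20,83.9)
E
```

```text
yaw now 11.50 turn(share) [ 4.00e-03  9.00e-03 -7.24e+00]  tool shift [ 73.4 394.2 177. ] mm  j6 -0.59 tcp [ 0.5063 -0.1953  0.377 ]
```

step_arm:
  series: "0 0 0 0 0 -1 0.8;0 0 0 0 0 -1 0.6;0 0 0 0 0 -1 0.6;0 0 0 0 0 -1 0.6;0 0 0 0 0 -1 0.6;0 0 0 0 0 -1 0.6;0 0 0 0 0 -1 0.6;0 0.03 0 0 0 -0.24 0.6;0.01 0.06 0 0 0 0 0.6;0.01 0.06 0 0 0 0 0.6;0.01 0.06 0.01 0 0 0 0.6;0.01 0.06 0.03 0 0 0 0.6"

```text
clock: 6.92
tool_pos: [0.4966, 0.0745, 0.3382]
ee_rot: [0.001, 0.055, 0.998, 0.0]
ft_force: [1.2, -0.5, -0.0]
grip_width: 0.0512
grasp_force: 0.0
```

step_arm:
  series: "0.01 0.055 0.04 0 0 0 0.6;0.012 0.04 0.05 0 0 0 0.6;0.012 0.029 0.047 0 0 0 0.6;0 0 0 0 0 0 0.6;0 0 0 0 0 0 0.6"

```text
clock: 7.55
tool_pos: [0.4776, 0.1923, 0.2079]
ee_rot: [0.0, 0.054, 0.999, -0.0]
ft_force: [-0.3, 0.4, 0.9]
grip_width: 0.0509
grasp_force: 0.0
```

```bash
python3 - <<'E'
from h import *
f=grab('wrist','w4.png')
go(.4752,.2045,.05,83.9)
for x,y,t,st in((.52,.1997,-.1062,1),(.5387,.284,.1225,0)):
  print([proj(f,[x+a*np.cos(t),y+a*np.sin(t),z]).round(1).tolist() for a,z in((-.068,.026),(-.045,.026),(0,.026))])
E
```

```text
yaw now 83.78 turn(share) [ 0.005  0.014 -0.012]  tool shift [  4.2  11.9 158.7] mm  j6 -1.10 tcp [0.4781 0.1922 0.2087]
[[289.4, 160.0], [289.2, 183.6], [288.9, 227.2]]
[[362.2, 171.6], [365.9, 194.2], [372.9, 235.9]]
```

View pics/w4.png

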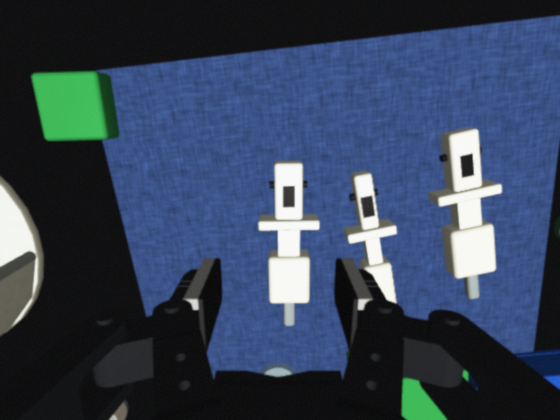

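Wrist view: stout A's head is at (289,190), matching the prediction. I'll refine with a wrist-image fit.

```bash
python3 - <<'E'
from fit import *
f=dict(np.load('pics/w4.png.npz'))
for nm,st,p0 in(('A',1,[.52,.2,-.106]),('B',0,[.539,.284,.121]),('C',1,[.508,.382,.122])):
  x,c=fit([f],p0,st);print(nm,x.round(4),round(c,3))
  if nm=='A':go(x[0]-.045*np.cos(x[2]),x[1]-.045*np.sin(x[2]),.003,90+np.degrees(x[2]))
E
```

```text
A [ 0.5254  0.1988 -0.0945] 0.141
yaw now 83.78 turn(share) [ 0.005  0.014 -0.08 ]  tool shift [ -1.4  11.  205.7] mm  j6 -1.10 tcp [0.4781 0.1922 0.2087]
B [0.5441 0.2853 0.1423] 0.756
C [0.5127 0.3821 0.1415] 0.396
```

```bash
python3 - <<'E'
from fit import *
f=dict(np.load('pics/w4.png.npz'))
b=(ray(f,272,184,.013)+ray(f,306,184,.013))/2;print(b)
print(ray(f,289,161,.0)) 
go(b[0],b[1],.004,84)
E
```

```text
[0.47839044 0.20437213 0.013     ]
[0.45706657 0.20692678 0.        ]
yaw now 83.78 turn(share) [ 0.005  0.014 -0.022]  tool shift [  1.   12.1 204.7] mm  j6 -1.10 tcp [0.4781 0.1922 0.2087]
```

step_arm:
  series: "0 0.012 0.04 0 0 0 0.6;0 0 0.06 0 0 0 0.6;0 0 0.05 0 0 0 0.6;0 0 0.03 0 0 0 0.6;0 0 0.023 0 0 0 0.6;0 0 0 0 0 0 0.6"
  grip_force: 25

```text
clock: 8.35
tool_pos: [0.479, 0.2037, 0.0043]
ee_rot: [-0.0, 0.055, 0.999, -0.0]
ft_force: [0.5, 0.0, -0.1]
grip_width: 0.0511
grasp_force: 0.0
```

step_arm:
  series: "0 0 0 0 0 0 0.45;0 0 0 0 0 0 0.2;0 0 0 0 0 0 0.2;0 0 0 0 0 0 0.2;0 0 0 0 0 0 0.2"

```text
clock: 8.98
tool_pos: [0.4796, 0.2048, 0.006]
ee_rot: [0.002, 0.053, 0.999, 0.001]
ft_force: [-0.7, -2.5, 5.6]
grip_width: 0.0274
grasp_force: 31.5
```

```bash
python3 - <<'E'
from h import *
go(.4784,.2045,.006,84);f=grab('wrist','w5.png')
E
```

```text
yaw now 83.89 turn(share) [ 0.008  0.02  -0.011]  tool shift [ 1.2 -0.4 -0. ] mm  j6 -1.08 tcp [0.4796 0.2048 0.006 ]
```

View pics/w5.png

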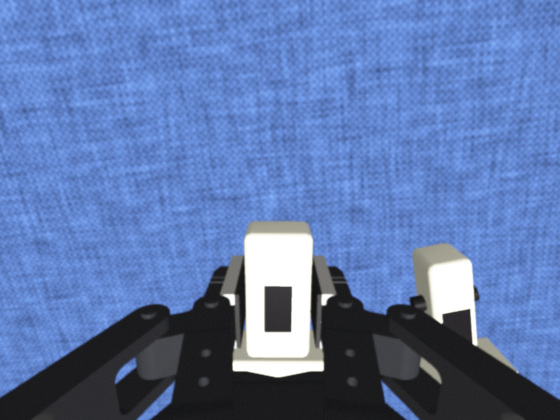

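step_arm:
  series: "0 0 -0.02 0 0 0 0.2;0 0 -0.04 0 0 0 0.2;0 0 -0.06 0 0 0 0.2;0 0 -0.06 0 0 0 0.2;0 0 -0.04 0 0 0 0.2;0 0 -0.01 0 0 0 0.2;0 0 0 0 0 0 0.2;0 0 0 0 0 0 0.2"

```text
clock: 10.02
tool_pos: [0.477, 0.2041, 0.2319]
ee_rot: [-0.002, 0.053, 0.999, -0.001]
ft_force: [0.8, -0.0, -2.9]
grip_width: 0.0273
grasp_force: 30.1
```

step_arm:
  series: "0 0 0 0 0 0 0.325;0 0 0 0 0 0 0.335;0 0 0 0 0 0 0.345;0 0 0 0 0 0 0.35;0 0 0 0 0 0 0.355;0 0 0 0 0 0 0.36;0 0 0 0 0 0 0.365;0 0 0 0 0 0 0.37;0 0 0 0 0 0 0.375;0 0 0 0 0 0 0.38;0 0 0 0 0 0 0.38;0 0 0 0 0 0 0.38"

```text
clock: 11.52
tool_pos: [0.4786, 0.2046, 0.2345]
ee_rot: [0.0, 0.053, 0.999, 0.0]
ft_force: [0.9, 0.5, -1.1]
grip_width: 0.0327
grasp_force: 5.7
```

```bash
python3 - <<'E'
from h import *
go(.4784,.2045,.22,84);f=grab('wrist','w6.png');grab('side','d6.png');grab('scene','s6.png')
s=cv2.imread('pics/s6.png');w=cv2.imread('pics/w6.png');d=cv2.imread('pics/d6.png')
cv2.imwrite('pics/c6.png',np.hstack([cv2.resize(w[150:420,140:420],(400,386)),cv2.resize(s[130:265,260:400],(400,386))]))
E
```

```text
yaw now 83.87 turn(share) [ 0.002  0.005 -0.013]  tool shift [ 0.2 -0.1 14.5] mm  j6 -1.08 tcp [0.4786 0.2046 0.2345]
```

View pics/c6.png

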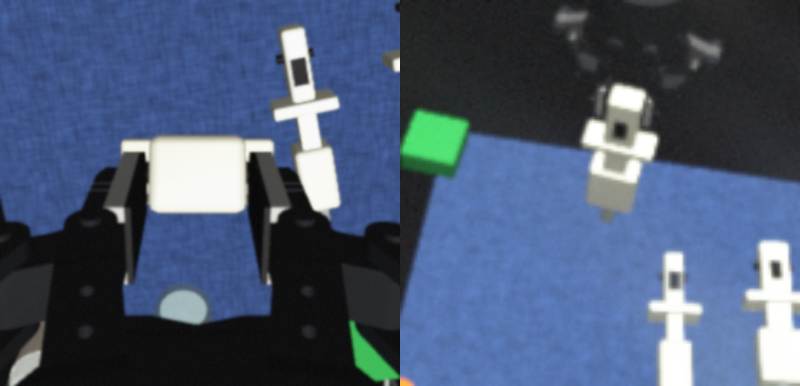

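The pipette hangs plumb between the pads (wrist view left, scene view right). I'll regrip it and yaw to the gate.

step_arm:
  series: "0 0 0 0 0 0 0.38;0 0 0 0 0 0 0.38;0 0 0 0 0 0 0.38;0 0 0 0 0 0 0.38;0 0 0 0 0 0 0.37;0 0 0 0 0 0 0.36;0 0 0 0 0 0 0.35;0 0 0 0 0 0 0.34;0 0 0 0 0 0 0.3;0 0 0 0 0 0 0.2;0 0 0 0 0 0 0.2;0 0 0 0 0 0 0.2"

```text
clock: 13.18
tool_pos: [0.4782, 0.2046, 0.2343]
ee_rot: [-0.0, 0.053, 0.999, 0.0]
ft_force: [0.5, 0.7, -2.4]
grip_width: 0.0273
grasp_force: 29.1
```

step_arm:
  series: "0 0 0 0 0 0.5 0.2;0 0 0 0 0 1 0.2;0 0 0 0 0 1 0.2;0 0 0 0 0 1 0.2;0 0 0 0 0 1 0.2;0 0 0 0 0 1 0.2;0 0 0 0 0 1 0.2;0 0 0 0 0 0.5 0.2;0 0 0 0 0 0 0.2"

```text
clock: 14.3
tool_pos: [0.4783, 0.2046, 0.2343]
ee_rot: [-0.0, 0.616, 0.788, 0.0]
ft_force: [-0.1, -0.3, -2.0]
grip_width: 0.0271
grasp_force: 29.0
```

```bash
python3 - <<'E'
from h import *
s=r.read_state();print(s['grip_width'],s['grasp_force'])
go(.4646,-.026,.22,13.7)
E
```

```text
0.027111519594317103 29.04794543981552
yaw now 13.93 turn(share) [ 0.001 -0.001  0.023]  tool shift [-220.8  -67.9   14.3] mm  j6 0.14 tcp [0.4783 0.2046 0.2343]
```

step_arm:
  series: "-0.01 -0.003 0 0 0 0.02 0.2;-0.025 -0.008 0 0 0 0 0.2;-0.035 -0.011 0 0 0 0 0.2;-0.035 -0.011 0 0 0 0 0.2;-0.035 -0.011 0.003 0 0 0 0.2;-0.035 -0.011 0.005 0 0 0 0.2;-0.025 -0.008 0.004 0 0 0 0.2;-0.015 -0.004 0.002 0 0 0 0.2;-0.006 -0.001 0 0 0 0 0.2;0 0 0 0 0 0 0.2;0 0 0 0 0 0 0.2;0 0 0 0 0 0 0.2"

```text
clock: 15.8
tool_pos: [0.4645, -0.0256, 0.2204]
ee_rot: [-0.0, 0.617, 0.787, 0.0]
ft_force: [0.3, 0.9, -1.6]
grip_width: 0.0276
grasp_force: 29.0
```

```bash
python3 - <<'E'
from h import *
go(.4646,-.026,.206,13.7)
go(.4859,-.1134,.206,13.7)
f=grab('wrist','w7.png');a=grab('scene','s7.png');d=grab('side','d7.png')
g=[.4859,-.1134,.16]
for q in(f,a,d):print(proj(q,g))
s=cv2.imread('pics/s7.png');w=cv2.imread('pics/w7.png');d=cv2.imread('pics/d7.png')
cv2.imwrite('pics/c7.png',np.hstack([cv2.resize(s[120:240,150:290],(400,343)),cv2.resize(d[200:320,260:400],(400,343))]))
E
```

```text
yaw now 13.74 turn(share) [ 0.001 -0.001  0.004]  tool shift [-0.4 -0.  14.4] mm  j6 -0.32 tcp [ 0.4645 -0.0256  0.2204]
yaw now 13.74 turn(share) [ 0.001 -0.001  0.004]  tool shift [-90.3  -0.   14.4] mm  j6 -0.32 tcp [ 0.4645 -0.0256  0.2204]
[277.05417793 349.78940532]
[214.99445113 171.66664793]
[305.73192424 250.12983458]
```

View pics/c7.png

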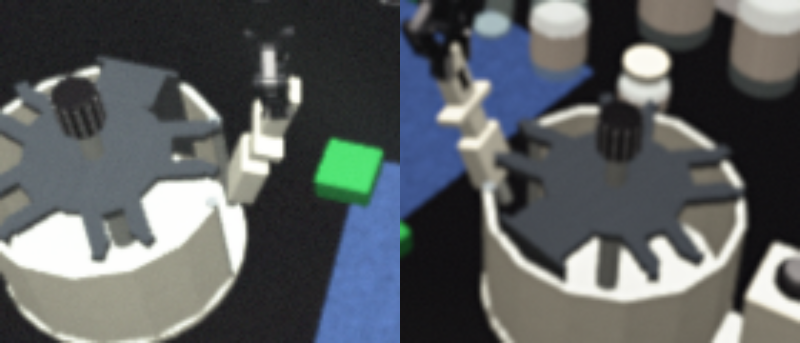

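```bash
python3 - <<'E'
from h import *
L=lambda n:dict(np.load('pics/%s.png.npz'%n))
a,d=L('s7'),L('d7')
for z in(.25,.227,.187,.182,.152,.097,.064):
  p=proj(a,[.4645,-.0256,z]);q=proj(d,[.4645,-.0256,z])
  print(z,((p-[150,120])*[400/140,343/120]).round(),((q-[260,200])*[400/140,343/120]+[400,0]).round())
f=r.read_state();print(f['ft_force'],f['ft_torque'])
E
```

```text
0.25 [275.  80.] [448.  42.]
0.227 [277.  97.] [448.  60.]
0.187 [281. 125.] [449.  91.]
0.182 [281. 129.] [449.  95.]
0.152 [284. 149.] [450. 117.]
0.097 [288. 183.] [451. 156.]
0.064 [291. 203.] [451. 179.]
[ 8.76665764e-04  4.49743601e-01 -1.94082689e+00] [ 0.02115287 -0.02095133 -0.0141588 ]
```

The pipette leans about 15° towards the drum: it was still swinging when I regripped. I'll ease again and wait longer.

step_arm:
  series: "0.02 0 0 0 0 0 0.2;0 0 0 0 0 0 0.325;0 0 0 0 0 0 0.335;0 0 0 0 0 0 0.345;0 0 0 0 0 0 0.35;0 0 0 0 0 0 0.355;0 0 0 0 0 0 0.36;0 0 0 0 0 0 0.365;0 0 0 0 0 0 0.37;0 0 0 0 0 0 0.375;0 0 0 0 0 0 0.38;0 0 0 0 0 0 0.385"

```text
clock: 17.45
tool_pos: [0.4598, -0.0069, 0.2204]
ee_rot: [0.0, 0.618, 0.786, -0.0]
ft_force: [-0.4, -0.3, -1.8]
grip_width: 0.0333
grasp_force: 5.7
```

```bash
cat >> h.py <<'E'
def lean(fn,zb=.007,show=False):
    """lean of hung pipette (deg, toward tool -x positive... ) from white pixels near the hanging line, scene+side"""
    s=r.read_state();x,y,z=s['tool_pos'];q=s['ee_rot'];M=Ro.from_quat([q[1],q[2],q[3],q[0]]).as_matrix();ax=M[:,0]
    for cam in('scene','side'):
        f=grab(cam,'%s_%s.png'%(fn,cam));im=f['pixels'].astype(int)
        B=np.array([x,y,z+zb]);best=[]
        for t in np.radians(np.arange(-40,40.5,1)):
            u=np.array([0,0,-1])*np.cos(t)+ax*np.sin(t);v=-np.array([0,0,-1])*np.sin(t)+ax*np.cos(t)
            n=0
            pts=[(l,w) for l in np.arange(.078,.13,.004) for w in np.arange(-.011,.012,.0055)]
            for l,w in pts:
                p=np.round(proj(f,B+u*l+v*w)).astype(int); c=im[p[1],p[0]]; n+=(c[0]>90)and(c[2]-c[0]<40)
            best.append((n/len(pts),np.degrees(t)))
        m=max(best)[0];print(cam,'score %.2f lean %.1f'%(m,np.mean([b for a,b in best if a>m-.03])))
E
python3 - <<'E'
from h import *
s=r.read_state();print(s['grip_width'],s['grasp_force']);lean('l1')
E
```

```text
0.033314258935268 5.698399543762207
scene score 1.00 lean -15.0
side score 1.00 lean -14.0
```

step_arm:
  series: "0 0 0 0 0 0 0.39;0 0 0 0 0 0 0.39;0 0 0 0 0 0 0.39;0 0 0 0 0 0 0.39;0 0 0 0 0 0 0.39;0 0 0 0 0 0 0.39"

```text
clock: 18.3
tool_pos: [0.4597, -0.0067, 0.2203]
ee_rot: [-0.0, 0.618, 0.786, 0.0]
ft_force: [0.0, 0.6, -2.2]
grip_width: 0.0335
grasp_force: 5.5
```

```bash
python3 - <<'E'
from h import *
s=r.read_state();print(s['grip_width'],s['grasp_force']);lean('l2')
E
```

```text
0.033497030531646724 5.5205187946558
scene score 1.00 lean 11.5
side score 1.00 lean 15.0
```

step_arm:
  series: "0 0 0 0 0 0 0.375;0 0 0 0 0 0 0.375;0 0 0 0 0 0 0.375;0 0 0 0 0 0 0.375;0 0 0 0 0 0 0.375;0 0 0 0 0 0 0.375;0 0 0 0 0 0 0.375;0 0 0 0 0 0 0.375;0 0 0 0 0 0 0.375;0 0 0 0 0 0 0.375;0 0 0 0 0 0 0.375;0 0 0 0 0 0 0.375"

```text
clock: 19.9
tool_pos: [0.4597, -0.0069, 0.2203]
ee_rot: [0.0, 0.618, 0.786, -0.0]
ft_force: [0.7, -1.3, -2.0]
grip_width: 0.0323
grasp_force: 6.1
```

```bash
python3 - <<'E'
from h import *
s=r.read_state();print(s['grip_width'],s['grasp_force']);lean('l3')
E
```

```text
0.032271135679786414 6.126523241400719
scene score 1.00 lean -9.5
side score 1.00 lean -11.5
```

step_arm:
  series: "0 0 0 0 0 0 0.375;0 0 0 0 0 0 0.375;0 0 0 0 0 0 0.375;0 0 0 0 0 0 0.375;0 0 0 0 0 0 0.375;0 0 0 0 0 0 0.375;0 0 0 0 0 0 0.375;0 0 0 0 0 0 0.375;0 0 0 0 0 0 0.375;0 0 0 0 0 0 0.375;0 0 0 0 0 0 0.375"

```text
clock: 21.38
tool_pos: [0.4597, -0.0068, 0.2203]
ee_rot: [-0.0, 0.618, 0.786, 0.0]
ft_force: [-0.4, -0.1, -1.3]
grip_width: 0.0324
grasp_force: 6.1
```

```bash
python3 - <<'E'
from h import *
lean('l4')
E
```

```text
scene score 1.00 lean 6.5
side score 1.00 lean 9.5
```

step_arm:
  series: "0 0 0 0 0 0 0.37;0 0 0 0 0 0 0.37;0 0 0 0 0 0 0.37;0 0 0 0 0 0 0.37;0 0 0 0 0 0 0.37;0 0 0 0 0 0 0.37;0 0 0 0 0 0 0.37;0 0 0 0 0 0 0.37;0 0 0 0 0 0 0.37;0 0 0 0 0 0 0.37;0 0 0 0 0 0 0.37;0 0 0 0 0 0 0.37"

```text
clock: 22.98
tool_pos: [0.4597, -0.0069, 0.2203]
ee_rot: [0.0, 0.618, 0.786, 0.0]
ft_force: [0.2, -0.4, -1.3]
grip_width: 0.0316
grasp_force: 6.4
```

step_arm:
  series: "0 0 0 0 0 0 0.37;0 0 0 0 0 0 0.37;0 0 0 0 0 0 0.37;0 0 0 0 0 0 0.37;0 0 0 0 0 0 0.37;0 0 0 0 0 0 0.37;0 0 0 0 0 0 0.37;0 0 0 0 0 0 0.37;0 0 0 0 0 0 0.37;0 0 0 0 0 0 0.37;0 0 0 0 0 0 0.37;0 0 0 0 0 0 0.37"

```text
clock: 24.48
tool_pos: [0.4597, -0.0068, 0.2203]
ee_rot: [-0.0, 0.618, 0.786, 0.0]
ft_force: [-0.7, -0.3, -2.5]
grip_width: 0.0314
grasp_force: 6.4
```

step_arm:
  series: "0 0 0 0 0 0 0.37;0 0 0 0 0 0 0.37;0 0 0 0 0 0 0.37;0 0 0 0 0 0 0.37;0 0 0 0 0 0 0.37;0 0 0 0 0 0 0.37;0 0 0 0 0 0 0.37;0 0 0 0 0 0 0.37;0 0 0 0 0 0 0.37;0 0 0 0 0 0 0.37;0 0 0 0 0 0 0.37;0 0 0 0 0 0 0.37"

```text
clock: 25.98
tool_pos: [0.4597, -0.0068, 0.2203]
ee_rot: [0.0, 0.618, 0.786, 0.0]
ft_force: [0.0, -0.2, -2.5]
grip_width: 0.032
grasp_force: 6.4
```

step_arm:
  series: "0 0 0 0 0 0 0.37;0 0 0 0 0 0 0.37;0 0 0 0 0 0 0.37;0 0 0 0 0 0 0.37;0 0 0 0 0 0 0.37;0 0 0 0 0 0 0.37;0 0 0 0 0 0 0.37;0 0 0 0 0 0 0.37;0 0 0 0 0 0 0.37;0 0 0 0 0 0 0.37;0 0 0 0 0 0 0.37;0 0 0 0 0 0 0.37"

```text
clock: 27.48
tool_pos: [0.4597, -0.0068, 0.2203]
ee_rot: [-0.0, 0.618, 0.786, 0.0]
ft_force: [-1.0, -0.2, -1.6]
grip_width: 0.0315
grasp_force: 6.4
```

```bash
python3 - <<'E'
from h import *
for i in range(7): lean('l5%d'%i)
E
```

```text
scene score 1.00 lean 1.0
side score 1.00 lean 2.5
scene score 1.00 lean 4.5
side score 1.00 lean 5.0
scene score 1.00 lean 4.5
side score 1.00 lean 2.5
scene score 1.00 lean 1.5
side score 1.00 lean -1.0
scene score 1.00 lean -2.0
side score 1.00 lean -4.5
scene score 1.00 lean -2.0
side score 1.00 lean -1.5
scene score 1.00 lean 0.5
side score 1.00 lean 1.5
```

step_arm:
  series: "0 0 0 0 0 0 0.37;0 0 0 0 0 0 0.37;0 0 0 0 0 0 0.37;0 0 0 0 0 0 0.37;0 0 0 0 0 0 0.37;0 0 0 0 0 0 0.37;0 0 0 0 0 0 0.37;0 0 0 0 0 0 0.37;0 0 0 0 0 0 0.37;0 0 0 0 0 0 0.37;0 0 0 0 0 0 0.37;0 0 0 0 0 0 0.37"

```text
clock: 29.68
tool_pos: [0.4597, -0.0068, 0.2203]
ee_rot: [-0.0, 0.618, 0.786, 0.0]
ft_force: [-0.4, -0.2, -2.8]
grip_width: 0.0315
grasp_force: 6.4
```

step_arm:
  series: "0 0 0 0 0 0 0.37;0 0 0 0 0 0 0.37;0 0 0 0 0 0 0.37;0 0 0 0 0 0 0.37;0 0 0 0 0 0 0.37;0 0 0 0 0 0 0.37;0 0 0 0 0 0 0.37;0 0 0 0 0 0 0.37;0 0 0 0 0 0 0.37;0 0 0 0 0 0 0.37;0 0 0 0 0 0 0.37;0 0 0 0 0 0 0.37"

```text
clock: 31.18
tool_pos: [0.4597, -0.0068, 0.2203]
ee_rot: [0.0, 0.618, 0.786, 0.0]
ft_force: [-0.1, -1.0, -2.3]
grip_width: 0.032
grasp_force: 6.4
```

step_arm:
  series: "0 0 0 0 0 0 0.365;0 0 0 0 0 0 0.36;0 0 0 0 0 0 0.355;0 0 0 0 0 0 0.35;0 0 0 0 0 0 0.345;0 0 0 0 0 0 0.34;0 0 0 0 0 0 0.335;0 0 0 0 0 0 0.33;0 0 0 0 0 0 0.32;0 0 0 0 0 0 0.25;0 0 0 0 0 0 0.2;0 0 0 0 0 0 0.2"

```text
clock: 32.67
tool_pos: [0.4597, -0.0068, 0.2203]
ee_rot: [-0.0, 0.618, 0.786, 0.0]
ft_force: [0.3, -0.5, -2.0]
grip_width: 0.0275
grasp_force: 28.0
```

```bash
python3 - <<'E'
from h import *
s=r.read_state();print(s['grip_width'],s['grasp_force'])
for i in range(2): lean('l6%d'%i)
go(.4859,-.1134,.206,13.7)
E
```

```text
0.027488595542722497 28.019475638866425
scene score 1.00 lean -0.5
side score 1.00 lean -1.5
scene score 1.00 lean -0.5
side score 1.00 lean -2.0
yaw now 13.68 turn(share) [ 0.    -0.    -0.002]  tool shift [-109.8    0.2   14.3] mm  j6 -0.28 tcp [ 0.4597 -0.0068  0.2203]
```

step_arm:
  series: "-0.01 0 0.006 0 0 0 0.2;-0.02 0 0.008 0 0 0 0.2;-0.015 0 0 0 0 0 0.2;-0.01 0 0 0 0 0 0.2;-0.008 0 0 0 0 0 0.2;-0.006 0 0 0 0 0 0.2;-0.006 0 0 0 0 0 0.2;-0.006 0 0 0 0 0 0.2;-0.004 0 0 0 0 0 0.2;0 0 0 0 0 0 0.2"

```text
clock: 34.12
tool_pos: [0.4802, -0.0895, 0.2069]
ee_rot: [0.001, 0.618, 0.786, 0.0]
ft_force: [-0.9, 1.5, 4.4]
grip_width: 0.0276
grasp_force: 28.7
```

```bash
python3 - <<'E'
from h import *
go(.4859,-.1134,.206,13.7)
f=grab('wrist','w8.png');a=grab('scene','s8.png');d=grab('side','d8.png')
s=cv2.imread('pics/s8.png');w=cv2.imread('pics/w8.png');d=cv2.imread('pics/d8.png')
cv2.imwrite('pics/c8.png',np.hstack([cv2.resize(s[120:240,150:290],(400,343)),cv2.resize(d[200:320,260:400],(400,343))]))
E
```

```text
yaw now 13.66 turn(share) [ 0.007  0.002 -0.004]  tool shift [-24.5  -0.1   0.9] mm  j6 -0.45 tcp [ 0.4802 -0.0895  0.2069]
```

View pics/c8.png

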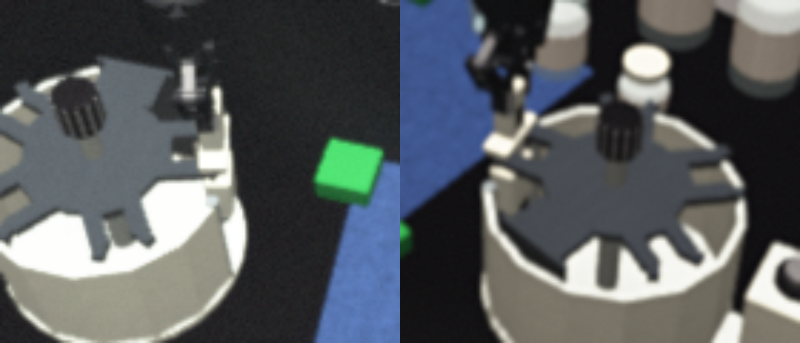

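step_arm:
  series: "0 0 -0.002 0 0 0 0.2;0 0 -0.002 0 0 0 0.2;0 0 0 0 0 0 0.2"

```text
clock: 34.65
tool_pos: [0.4796, -0.0895, 0.2099]
ee_rot: [-0.0, 0.618, 0.786, -0.0]
ft_force: [0.0, -0.8, -1.7]
grip_width: 0.0273
grasp_force: 28.0
```

```bash
python3 - <<'E'
from h import *
print(r.read_state()['ft_force'],r.read_state()['ft_torque']);lean('l9')
f=grab('wrist','w9.png');w=cv2.imread('pics/w9.png')
cv2.imwrite('pics/c9.png',w)
E
```

```text
[ 0.02456299 -0.81666393 -1.68381143] [-0.01214876 -0.0215943  -0.01297967]
scene score 1.00 lean -39.0
side score 0.69 lean 3.5
```

View pics/c9.png

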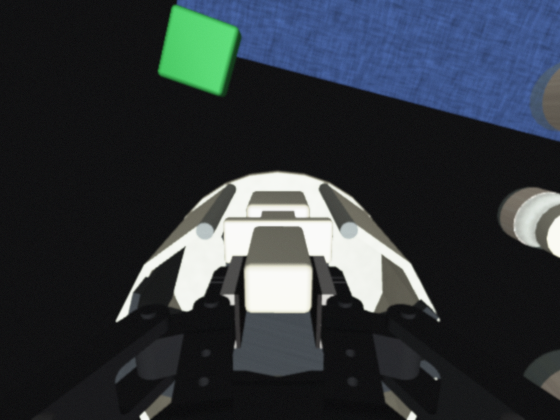

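```bash
python3 - <<'E'
from h import *
f=np.load('pics/w9.png.npz');s=r.read_state();x,y,z=s['tool_pos'];B=np.array([x,y,z+.007])
ax=np.array([np.cos(np.radians(103.7)),np.sin(np.radians(103.7)),0])
for lean_ in(-3,0,3,6):
  t=np.radians(lean_);u=np.array([0,0,-1])*np.cos(t)+ax*np.sin(t);v=np.array([0,0,1])*np.sin(t)+ax*np.cos(t)
  print(lean_,{n:proj(f,B+u*l+v*w)[1].round(1) for n,l,w in(('headtop-out',-.023,.013),('headtop-in',-.023,-.013),('ear top out',.035,.013),('ear bot',.045,.013),('body top out',.075,.013),('body bot',.13,.013))})
E
```

```text
-3 {'headtop-out': np.float64(274.3), 'headtop-in': np.float64(336.6), 'ear top out': np.float64(229.8), 'ear bot': np.float64(224.8), 'body top out': np.float64(212.4), 'body bot': np.float64(196.4)}
0 {'headtop-out': np.float64(278.1), 'headtop-in': np.float64(338.2), 'ear top out': np.float64(226.9), 'ear bot': np.float64(221.1), 'body top out': np.float64(206.8), 'body bot': np.float64(188.3)}
3 {'headtop-out': np.float64(281.9), 'headtop-in': np.float64(339.7), 'ear top out': np.float64(224.1), 'ear bot': np.float64(217.5), 'body top out': np.float64(201.2), 'body bot': np.float64(180.2)}
6 {'headtop-out': np.float64(285.7), 'headtop-in': np.float64(340.9), 'ear top out': np.float64(221.4), 'ear bot': np.float64(214.0), 'body top out': np.float64(195.7), 'body bot': np.float64(172.0)}
```

step_arm:
  series: "-0.004 0 0 0 0 0 0.2;-0.006 0 0 0 0 0 0.2;-0.006 0 0 0 0 0 0.2;-0.005 0 0 0 0 0 0.2;-0.004 0 0 0 0 0 0.2;0 0 0 0 0 0 0.2;0 0 0.001 0 0 0 0.2;0 0 0.001 0 0 0 0.2;0 0 0.001 0 0 0 0.2;0 0 0 0 0 0 0.2"

```text
clock: 36.05
tool_pos: [0.4857, -0.1136, 0.2074]
ee_rot: [0.0, 0.618, 0.786, 0.0]
ft_force: [-0.3, -0.4, -1.5]
grip_width: 0.0276
grasp_force: 28.1
```

```bash
python3 - <<'E'
from h import *
print(r.read_state()['ft_force'],r.read_state()['ft_torque']);go(.4859,-.1134,.206,13.7)
f=grab('wrist','w10.png')
E
```

```text
[-0.29675399 -0.37471863 -1.51496414] [ 0.03384477  0.04887035 -0.06283771]
yaw now 13.68 turn(share) [ 0.001 -0.    -0.002]  tool shift [0.1 0.2 1.4] mm  j6 -0.49 tcp [ 0.4857 -0.1136  0.2074]
```

Slid in cleanly. I'll lower until contact.

step_arm:
  series: "0 0 0.001 0 0 0 0.2;0 0 0.001 0 0 0 0.2;0 0 0 0 0 0 0.2"

```text
clock: 36.48
tool_pos: [0.4865, -0.1138, 0.2072]
ee_rot: [0.001, 0.618, 0.786, 0.001]
ft_force: [-1.2, 0.6, 8.3]
grip_width: 0.0277
grasp_force: 29.5
```

step_arm:
  series: "0 0 0.001 0 0 0 0.2;0 0 0.0005 0 0 0 0.2;0 0 0 0 0 0 0.2"

```text
clock: 36.85
tool_pos: [0.4872, -0.1141, 0.207]
ee_rot: [0.003, 0.618, 0.786, 0.001]
ft_force: [-1.8, 0.4, 14.5]
grip_width: 0.0272
grasp_force: 30.4
```

step_arm:
  series: "0 0 -0.0015 0 0 0 0.2;0 0 0 0 0 0 0.34;0 0 0 0 0 0 0.36;0 0 0 0 0 0 0.38;0 0 0 0 0 0 0.42;0 0 0 0 0 0 0.48;0 0 0 0 0 0 0.55;0 0 0 0 0 0 0.55;0 0 -0.02 0 0 0 0.55;0 0 -0.05 0 0 0 0.55;0 0 -0.06 0 0 0 0.55;0 0 0 0 0 0 0.55"

```text
clock: 38.35
tool_pos: [0.4876, -0.1141, 0.34]
ee_rot: [0.005, 0.618, 0.786, 0.002]
ft_force: [-0.3, -0.6, -0.5]
grip_width: 0.047
grasp_force: 0.0
```

```bash
python3 - <<'E'
from h import *
from fit import *
f=grab('wrist','w11.png');a=grab('scene','s11.png');d=grab('side','d11.png')
s=cv2.imread('pics/s11.png');w=cv2.imread('pics/w11.png');d=cv2.imread('pics/d11.png')
cv2.imwrite('pics/c11.png',np.hstack([cv2.resize(s[120:240,150:290],(260,223)),cv2.resize(d[200:320,260:400],(260,223)),cv2.resize(w,(280,223))]))
for nm,st,p0 in(('B',0,[.539,.284,.121]),('C',1,[.508,.382,.122])): print(nm,np.round(np.append(*fit([a],p0,st)),4))
go(.506,-.196,.207,13.7)
E
```

```text
B [0.5277 0.2475 0.1    0.1155]
C [0.5081 0.3816 0.1228 0.0637]
yaw now 13.67 turn(share) [-0.012 -0.007 -0.003]  tool shift [-85.1   0.8 127. ] mm  j6 -0.49 tcp [ 0.485  -0.1135  0.334 ]
```

View pics/c11.png

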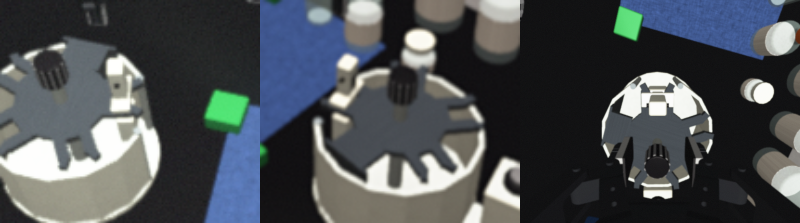

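Stout A hangs and slim B has been knocked to (0.528, 0.248). Next I'll turn the spider by -144° to bring narrow1 to the gate.

step_arm:
  series: "-0.045 0 0 0 0 0 0.6;-0.04 0 0.01 0 0 0 0.6;0 0 0.06 0 0 0 0.6;0 0 0.057 0 0 0 0.6;0 0 0 0 0 0 0.6;0 0 0 0 0 0 0.45;0 0 0 0 0 0 0.3;0 0 0 0 0 0 0.3;0 0 0 0 0 0 0.3;0 0 0 0 0 0 0.3"

```text
clock: 39.75
tool_pos: [0.5054, -0.1963, 0.2084]
ee_rot: [-0.0, 0.618, 0.786, -0.0]
ft_force: [-3.9, -1.3, -10.6]
grip_width: 0.0392
grasp_force: 29.3
```

step_arm:
  series: "0 0 0 0 0 0.4 0.3;0 0 0 0 0 0.8 0.3;0 0 0 0 0 0.9 0.3;0 0 0 0 0 0.9 0.3;0 0 0 0 0 0.9 0.3;0 0 0 0 0 0.9 0.3;0 0 0 0 0 0.9 0.3;0 0 0 0 0 0.9 0.3;0 0 0 0 0 0.9 0.3;0 0 0 0 0 0.9 0.3;0 0 0 0 0 0.9 0.3;0 0 0 0 0 0.9 0.3"

```text
clock: 41.25
tool_pos: [0.5081, -0.1983, 0.2084]
ee_rot: [0.002, 1.0, 0.012, 0.003]
ft_force: [4.1, -8.3, -15.2]
grip_width: 0.0396
grasp_force: 29.3
```

step_arm:
  series: "0 0 0 0 0 0.9 0.3;0 0 0 0 0 0.9 0.3;0 0 0 0 0 0.9 0.3;0 0 0 0 0 0.9 0.3;0 0 0 0 0 0.6 0.3;0 0 0 0 0 0 0.3;0 0 0 0 0 0 0.3"

```text
clock: 42.12
tool_pos: [0.5076, -0.1998, 0.2084]
ee_rot: [0.003, 0.939, -0.345, 0.003]
ft_force: [2.7, -12.9, -15.2]
grip_width: 0.0394
grasp_force: 29.1
```

```bash
python3 - <<'E'
from h import *
go(.506,-.196,.207,13.7-144);s=r.read_state();print(s['grip_width'],s['ft_force'],s['ft_torque'])
E
```

```text
yaw now -130.32 turn(share) [ 0.015 -0.044 -0.002]  tool shift [-3.6 -1.9  1.4] mm  j6 1.88 tcp [ 0.5076 -0.1998  0.2084]
0.03943634198057254 [  2.74707305 -12.87741105 -15.24680292] [-1.44999176 -0.31938444 -0.04323986]
```

step_arm:
  series: "0 0 0 0 0 0 0.45;0 0 0 0 0 0 0.55;0 0 0 0 0 0 0.6;0 0 -0.03 0 0 0 0.6;0 0 -0.05 0 0 0 0.6;0 0 -0.05 0 0 -1 0.6;0 0 -0.03 0 0 -1 0.6;0 0 0 0 0 -1 0.6;0 0 0 0 0 -1 0.6;0 0 0 0 0 -1 0.6;0 0 0 0 0 -1 0.6;0 0 0 0 0 -1 0.6"

```text
clock: 43.62
tool_pos: [0.5063, -0.1958, 0.37]
ee_rot: [0.001, 0.966, 0.259, 0.002]
ft_force: [-0.2, 0.7, 0.8]
grip_width: 0.051
grasp_force: 0.0
```

step_arm:
  series: "0 0 0 0 0 -1 0.6;0 0 0 0 0 -1 0.6;0 0 0 0 0 -1 0.6;0 0 0 0 0 -1 0.6;0 0 0 0 0 -1 0.6;0 0 0 0 0 -1 0.6;0 0 0 0 0 -1 0.6;0 0 0 0 0 -0.4 0.6;0 0 0 0 0 0 0.6"

```text
clock: 44.75
tool_pos: [0.5062, -0.1959, 0.3697]
ee_rot: [0.001, 0.618, 0.786, 0.001]
ft_force: [-0.3, 0.7, 0.5]
grip_width: 0.0513
grasp_force: 0.0
```

```bash
cat >> h.py <<'E'
def polar(f,fn,axis=(.506,-.196),z=.16):
    th=np.radians(np.arange(30,180,.5));R=np.arange(.06,.125,.0005)
    m=np.array([[proj(f,[axis[0]+q*np.cos(t),axis[1]+q*np.sin(t),z]) for t in th] for q in R]).astype(np.float32)
    im=cv2.remap(np.asarray(f['pixels']),m[...,0],m[...,1],cv2.INTER_LINEAR)
    g=im.astype(int).sum(2)/3
    for q in(.08,.088,.096):
        row=g[int(round((q-.06)/.0005))];b=row>100
        e=np.flatnonzero(np.diff(b.astype(int)));print(q,[(round(30+.5*i+.5,1),'+' if b[i+1] else '-') for i in e])
    cv2.imwrite('pics/'+fn,cv2.cvtColor(im,cv2.COLOR_RGB2BGR)[::-1])
E
python3 - <<'E'
from h import *
polar(dict(np.load('pics/w3.png.npz')),'p3.png')
f=grab('wrist','w12.png');go(.506,-.196,.36,13.7);polar(f,'p12.png')
E
```

```text
0.08 [(np.float64(39.5), '-'), (np.float64(51.0), '+'), (np.float64(82.0), '-'), (np.float64(93.0), '+'), (np.float64(115.0), '-'), (np.float64(126.5), '+'), (np.float64(154.0), '-')]
0.088 [(np.float64(38.5), '-'), (np.float64(49.5), '+'), (np.float64(84.0), '-'), (np.float64(94.0), '+'), (np.float64(114.5), '-'), (np.float64(124.5), '+'), (np.float64(156.0), '-')]
0.096 [(np.float64(36.0), '-'), (np.float64(53.5), '+'), (np.float64(86.0), '-'), (np.float64(95.0), '+'), (np.float64(113.0), '-'), (np.float64(122.5), '+'), (np.float64(147.0), '-')]
yaw now 13.63 turn(share) [ 0.013  0.006 -0.007]  tool shift [ 0.  -0.1  9.5] mm  j6 -0.63 tcp [ 0.5061 -0.196   0.3695]
0.08 [(np.float64(53.5), '+'), (np.float64(84.5), '-'), (np.float64(95.5), '+'), (np.float64(112.0), '-'), (np.float64(123.0), '+'), (np.float64(153.5), '-'), (np.float64(165.5), '+')]
0.088 [(np.float64(52.0), '+'), (np.float64(86.5), '-'), (np.float64(96.5), '+'), (np.float64(111.0), '-'), (np.float64(121.0), '+'), (np.float64(156.0), '-'), (np.float64(166.5), '+')]
0.096 [(np.float64(61.0), '+'), (np.float64(88.0), '-'), (np.float64(97.0), '+'), (np.float64(110.5), '-'), (np.float64(119.5), '+'), (np.float64(155.5), '-'), (np.float64(169.0), '+')]
```

```bash
python3 - <<'E'
from h import *
go(.4864,.243,.2,95.7)
E
```

```text
yaw now 13.63 turn(share) [ 7.000e-03  1.500e-02 -8.207e+00]  tool shift [-24.  438.8 169.5] mm  j6 -0.63 tcp [ 0.5061 -0.196   0.3695]
```

step_arm:
  series: "0 0 0 0 0 -1 0.5;0 0 0 0 0 -1 0.5;0 0 0 0 0 -1 0.5;0 0 0 0 0 -1 0.5;0 0 0 0 0 -1 0.5;0 0 0 0 0 -1 0.5;0 0 0 0 0 -1 0.5;0 0 0 0 0 -1 0.5;0 0.04 0 0 0 -0.2 0.5;-0.003 0.06 0 0 0 0 0.5;-0.003 0.06 0 0 0 0 0.5;-0.003 0.06 0 0 0 0 0.5"

```text
clock: 46.3
tool_pos: [0.4942, 0.0256, 0.3691]
ee_rot: [0.001, -0.049, 0.999, 0.0]
ft_force: [1.2, -0.6, 0.4]
grip_width: 0.043
grasp_force: 0.0
```

step_arm:
  series: "-0.003 0.06 0.02 0 0 0 0.5;-0.003 0.06 0.04 0 0 0 0.5;-0.003 0.055 0.05 0 0 0 0.5;-0.006 0.044 0.05 0 0 0 0.5;0 0 0.01 0 0 0 0.5;0 0 0 0 0 0 0.5;0 0 0 0 0 0 0.5"

```text
clock: 47.18
tool_pos: [0.4895, 0.222, 0.2171]
ee_rot: [0.002, -0.049, 0.999, 0.001]
ft_force: [-0.3, 0.5, 0.7]
grip_width: 0.0427
grasp_force: 0.0
```

```bash
python3 - <<'E'
from fit import *
f=grab('wrist','w13.png')
x,c=fit([f],[.531,.2475,.1],0);print(x,c)
go(x[0]-.045*np.cos(x[2]),x[1]-.045*np.sin(x[2]),.2,90+np.degrees(x[2]))
a=grab('scene','s13.png');print(fit([a],[.531,.2475,.1],0))
# black button blobs beside head
im=f['pixels'];p=proj(f,[x[0]-.045*np.cos(x[2]),x[1]-.045*np.sin(x[2]),.013]).round().astype(int);print(p)
c=im[p[1]-22:p[1]+22,p[0]-30:p[0]+30];g=(c.max(2)<60).astype(np.uint8)
n,l,st,ce=cv2.connectedComponentsWithStats(g)
for i in range(1,n):
  if st[i,4]>5: q=ce[i]+p-[30,22];print(q.round(1),st[i,2:5],ray(f,*q,.013).round(4))
E
```

```text
[0.53168916 0.24772818 0.08937942] 0.2052425229641765
yaw now 95.58 turn(share) [0.006 0.02  0.045]  tool shift [ 0.6 22.  17.1] mm  j6 -1.26 tcp [0.4895 0.2219 0.2171]
(array([0.52758838, 0.24743654, 0.10042068]), np.float64(0.11711444891051406))
[298 181]
```

step_arm:
  series: "0 0.022 0.04 0 0 0.03 0.5;0 0 0.06 0 0 0 0.5;0 0 0.06 0 0 0 0.5;0 0 0.035 0 0 0 0.5;0 0 0.017 0 0 0 0.5;0 0 0 0 0 0 0.5;0 0 0 0 0 0 0.35;0 0 0 0 0 0 0.2;0 0 0 0 0 0 0.15;0 0 0 0 0 0 0.1;0 0 0 0 0 0 0.1;0 0 0 0 0 0 0.1"

```text
clock: 48.78
tool_pos: [0.487, 0.2448, 0.0038]
ee_rot: [0.001, -0.047, 0.999, 0.0]
ft_force: [0.9, -0.9, 6.2]
grip_width: 0.0198
grasp_force: 24.5
```

```bash
python3 - <<'E'
from h import *
s=r.read_state();print(s['grip_width'],s['grasp_force'],s['ft_force']);go(.4869,.2437,.005,95.5)
f=grab('wrist','w14.png')
E
```

```text
0.019840245072533142 24.549400806427002 [ 0.85396476 -0.92815948  6.23964711]
yaw now 95.38 turn(share) [ 0.004  0.011 -0.012]  tool shift [ 0.2 -1.1 -1.2] mm  j6 -1.22 tcp [0.487  0.2448 0.0038]
```

step_arm:
  series: "0 0 0 0 0 0 0.1;0 0 0 0 0 0 0.1;0 0 -0.002 0 0 0 0.1;0 0 0 0 0 0 0.1"

```text
clock: 49.32
tool_pos: [0.4859, 0.2444, 0.005]
ee_rot: [-0.0, -0.047, 0.999, -0.0]
ft_force: [0.7, 0.4, 0.8]
grip_width: 0.0199
grasp_force: 24.6
```

```bash
python3 - <<'E'
from h import *
f=grab('wrist','w15.png');cv2.imwrite('pics/c15.png',cv2.resize(cv2.imread('pics/w15.png')[190:400,180:400],(786,600)) if 0 else cv2.resize(cv2.imread('pics/w15.png')[180:400,170:390],(600,600),interpolation=cv2.INTER_CUBIC))
E
```

```text
(no output)
```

View pics/c15.png

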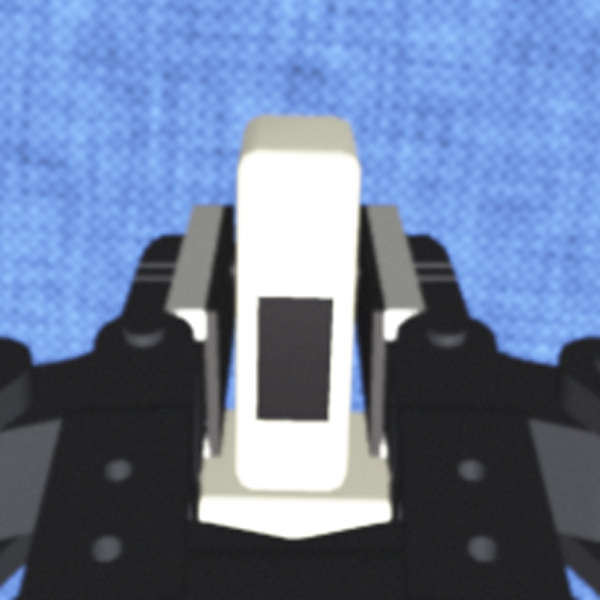

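The slim head is between the pads with a small gap, at a width of 19.9 mm. I'll try a firmer squeeze.

step_arm:
  series: "0 0 0 0 0 0 0.1;0 0 0 0 0 0 0.1;0 0 0 0 0 0 0.05"
  grip_force: 45

```text
clock: 49.75
tool_pos: [0.4859, 0.2444, 0.0051]
ee_rot: [-0.0, -0.047, 0.999, -0.0]
ft_force: [-0.4, -0.2, 2.1]
grip_width: 0.0181
grasp_force: 43.9
```

step_arm:
  series: "0 0 -0.02 0 0 0 0.05;0 0 -0.04 0 0 0 0.05;0 0 -0.06 0 0 0 0.05;0 0 -0.06 0 0 0 0.05;0 0 -0.04 0 0 0 0.05;0 0 -0.01 0 0 0 0.05;0 0 0 0 0 0 0.05;0 0 0 0 0 0 0.05"

```text
clock: 50.75
tool_pos: [0.485, 0.2439, 0.2326]
ee_rot: [-0.002, -0.047, 0.999, -0.001]
ft_force: [0.2, -0.2, -2.0]
grip_width: 0.0182
grasp_force: 44.1
```

step_arm:
  series: "0 0 0 0 0 0 0.2;0 0 0 0 0 0 0.204;0 0 0 0 0 0 0.206;0 0 0 0 0 0 0.208;0 0 0 0 0 0 0.21;0 0 0 0 0 0 0.212;0 0 0 0 0 0 0.214;0 0 0 0 0 0 0.216;0 0 0 0 0 0 0.218;0 0 0 0 0 0 0.22;0 0 0 0 0 0 0.222;0 0 0 0 0 0 0.224"

```text
clock: 52.25
tool_pos: [0.4862, 0.2445, 0.2352]
ee_rot: [0.0, -0.047, 0.999, 0.0]
ft_force: [1.2, 0.6, -1.4]
grip_width: 0.0193
grasp_force: 33.7
```

```bash
sed -i 's/np.arange(-40,40.5,1)/np.arange(-100,60.5,1)/' h.py; python3 - <<'E'
from h import *
s=r.read_state();print(s['grip_width'],s['grasp_force'],s['ft_force']);
q=s['ee_rot'];M=Ro.from_quat([q[1],q[2],q[3],q[0]]).as_matrix();print(M[:,0].round(2))
lean('l20',zb=.009)
E
```

```text
0.01933908310948205 33.73104929924011 [ 1.18317218  0.64517274 -1.42414843]
[-1.   -0.09 -0.  ]
scene score 1.00 lean -55.4
side score 1.00 lean -5.4
```

```bash
cat >> h.py <<'E'
def lean2(fn,zb=.009,W=.008,lo=-100,hi=60):
    """joint lean estimate from scene+side; adds outside-dark test; deg about jaw line, negative = tip toward tool -x"""
    s=r.read_state();x,y,z=s['tool_pos'];q=s['ee_rot'];M=Ro.from_quat([q[1],q[2],q[3],q[0]]).as_matrix();ax=M[:,0]
    T=np.arange(lo,hi+.1,1);tot=[]
    for cam in('scene','side'):
        f=grab(cam,'%s_%s.png'%(fn,cam));im=f['pixels'].astype(int);B=np.array([x,y,z+zb]);sc=[]
        def wht(P):
            p=np.round(proj(f,P)).astype(int);c=im[p[1],p[0]];return (c[0]>90)and(c[2]-c[0]<40)
        for t in np.radians(T):
            u=np.array([0,0,-1])*np.cos(t)+ax*np.sin(t);v=np.array([0,0,1])*np.sin(t)+ax*np.cos(t)
            sc.append(np.mean([wht(B+u*l+v*w) for l in np.arange(.078,.128,.005) for w in(-W,0,W)])-.5*np.mean([wht(B+u*l+v*w) for l in np.arange(.085,.125,.005) for w in(-.03,.03)]))
        tot.append(np.array(sc))
    for n,a in(('scene',tot[0]),('side',tot[1]),('both',tot[0]+tot[1])):
        m=a.max();print(n,'%.2f'%m,'lean',T[a>m-.04].round().astype(int).tolist()[:14],end=' | ')
    print()
E
python3 - <<'E'
from h import *
lean2('l21')
E
```

```text
scene 0.88 lean [41] | side 1.00 lean [-75, -74, -73, -72, -71, -70, -69, -68, -67] | both 1.50 lean [-75, -74, -73, -72, -71, -70, -69, -68, -67] |
```

step_arm:
  series: "0 0 0 0 0 0 0.226;0 0 0 0 0 0 0.228;0 0 0 0 0 0 0.23;0 0 0 0 0 0 0.232;0 0 0 0 0 0 0.234;0 0 0 0 0 0 0.236;0 0 0 0 0 0 0.238;0 0 0 0 0 0 0.24;0 0 0 0 0 0 0.242;0 0 0 0 0 0 0.244;0 0 0 0 0 0 0.246;0 0 0 0 0 0 0.248"

```text
clock: 53.95
tool_pos: [0.4863, 0.2445, 0.2353]
ee_rot: [0.0, -0.047, 0.999, 0.0]
ft_force: [0.2, -1.0, -1.6]
grip_width: 0.0211
grasp_force: 10.2
```

```bash
python3 - <<'E'
from h import *
s=r.read_state();print(s['grip_width'],s['grasp_force'],s['ft_force']);lean2('l22');lean2('l23')
E
```

```text
0.021132885502137693 10.208833068609238 [ 0.20322768 -1.03914723 -1.55988561]
scene 0.75 lean [31, 33, 34, 37, 38, 39, 40, 41] | side 0.78 lean [-13, -12, -11, -10, -9, -8, -7, -6, -5] | both 1.41 lean [-13, -12, -11, -10, 33, 34] | 
scene 0.75 lean [31, 32, 33, 34, 35, 36, 37, 38, 39, 40, 41] | side 0.78 lean [-13, -12, -11, -10, -9, -8, -7, -6] | both 1.41 lean [-14, -13, -12, -11, -10, -9, 31, 32, 33, 34, 35] |
```

step_arm:
  series: "0 0 0 0 0 0 0.25;0 0 0 0 0 0 0.252;0 0 0 0 0 0 0.254;0 0 0 0 0 0 0.256;0 0 0 0 0 0 0.258;0 0 0 0 0 0 0.26;0 0 0 0 0 0 0.262;0 0 0 0 0 0 0.264;0 0 0 0 0 0 0.266;0 0 0 0 0 0 0.268;0 0 0 0 0 0 0.27;0 0 0 0 0 0 0.272"

```text
clock: 55.65
tool_pos: [0.4862, 0.2444, 0.2352]
ee_rot: [0.0, -0.047, 0.999, 0.0]
ft_force: [0.5, -0.9, -1.4]
grip_width: 0.0238
grasp_force: 6.2
```

```bash
python3 - <<'E'
from h import *
s=r.read_state();print(s['grip_width'],s['grasp_force'],s['ft_force'])
for i in range(4): lean2('l24%d'%i,lo=-45,hi=45)
f=np.load('pics/l240_scene.png.npz')
p=proj(f,s['tool_pos']);print(p); cv2.imwrite('pics/c24.png',cv2.resize(cv2.imread('pics/l240_scene.png')[int(p[1])-40:int(p[1])+60,int(p[0])-60:int(p[0])+60],(720,600)))
E
```

```text
0.023787281190002188 6.1988503485918045 [ 0.4666007  -0.89138458 -1.40215194]
scene 0.72 lean [-17, 31, 32] | side 0.78 lean [-12, -11, -10, -9, -8, -7, -6, -5, -4] | both 1.41 lean [-13, -12, -11, -10, -9, 32] | 
scene 0.72 lean [-17, 31, 32] | side 0.78 lean [-13, -12, -11, -10, -9, -8, -7, -6, -5] | both 1.40 lean [-13, -12, -11, -10, -9, 32] | 
scene 0.75 lean [31, 32, 41] | side 0.78 lean [-13, -12, -11, -10, -9, -8, -7, -6, -5] | both 1.40 lean [-13, -12, -11, -10, -9, 31, 32] | 
scene 0.75 lean [31, 32, 41] | side 0.78 lean [-12, -11, -10, -9, -8, -7, -6, -5, -4] | both 1.41 lean [-13, -12, -11, -10, -9, 32] | 
[353.71892361 174.50977132]
```

step_arm:
  series: "0 0 0 0 0 0 0.262;0 0 0 0 0 0 0.252;0 0 0 0 0 0 0.242;0 0 0 0 0 0 0.232;0 0 0 0 0 0 0.222;0 0 0 0 0 0 0.212;0 0 0 0 0 0 0.2;0 0 0 0 0 0 0.15;0 0 0 0 0 0 0.05;0 0 0 0 0 0 0.05"

```text
clock: 57.3
tool_pos: [0.4862, 0.2444, 0.2352]
ee_rot: [0.0, -0.047, 0.999, 0.0]
ft_force: [0.6, -0.1, -1.4]
grip_width: 0.018
grasp_force: 43.9
```

step_arm:
  series: "0 0 0 0 0 0.5 0.05;0 0 0 0 0 1 0.05;0 0 0 0 0 1 0.05;0 0 0 0 0 1 0.05;0 0 0 0 0 1 0.05;0 0 0 0 0 1 0.05;0 0 0 0 0 1 0.05;0 0 0 0 0 1 0.05;0 0 0 0 0 0.7 0.05;0 0 0 0 0 0 0.05"

```text
clock: 58.55
tool_pos: [0.4862, 0.2445, 0.2352]
ee_rot: [-0.0, 0.619, 0.785, 0.0]
ft_force: [-0.6, 0.3, -1.1]
grip_width: 0.0182
grasp_force: 44.0
```

```bash
python3 - <<'E'
from h import *
s=r.read_state();print(s['grip_width'],s['grasp_force'])
go(.506-.205*.2368,-.196+.205*.9715,.222,13.7);lean2('l25',lo=-45,hi=45)
E
```

```text
0.018188221751742544 43.95654723870393
yaw now 13.46 turn(share) [ 0.001 -0.    -0.024]  tool shift [-227.6  -85.1   13.2] mm  j6 0.21 tcp [0.4862 0.2445 0.2352]
scene 1.00 lean [-10, -9, -8, -7, -6, -5, -4, -3, -2] | side 0.75 lean [-13, -12, -11, -10, -9, -8, -7, -6, -5, -4] | both 1.75 lean [-10, -9, -8, -7, -6, -5, -4] |
```

```bash
cat > hang.py <<'E'
from fit import *
def hang(fn,st,zb0=.007,S=5,cams=('scene','side')):
    s=r.read_state();x,y,z=s['tool_pos'];q=s['ee_rot'];M=Ro.from_quat([q[1],q[2],q[3],q[0]]).as_matrix();ax=M[:,0];ay=M[:,1]
    bx=[b for b in boxes(st)][1:]
    def hull(f,P,S,lo): 
        c=np.array([proj(f,p) for p in P]); return cv2.convexHull(np.round(((c-lo+.5)*S-.5)*16).astype(np.int32))
    def pts(p,b):
        x0,x1,w,z0,z1=np.array(b)/1e3
        u=np.array([0,0,-1])*np.cos(p[1])+ax*np.sin(p[1]);v=np.array([0,0,1])*np.sin(p[1])+ax*np.cos(p[1])
        B=np.array([x,y,z+p[2]])+ax*p[0]
        return [B+u*(X+.045)+v*V+ay*Y for X in(x0,x1) for V in(z0-.013,z1-.013) for Y in(-w/2,w/2)]
    D=[]
    for cam in cams:
        f=grab(cam,'%s_%s.png'%(fn,cam))
        c=np.array([proj(f,P) for a in(-.35,0,.35) for P in pts([0,a,zb0],(-12,122,66,-5,31))]);lo=np.floor(c.min(0)).astype(int)-2;hi=np.ceil(c.max(0)).astype(int)+2
        cr=cv2.resize(f['pixels'][lo[1]:hi[1],lo[0]:hi[0]],None,fx=S,fy=S,interpolation=cv2.INTER_CUBIC).astype(int)
        m=((cr[...,0]>85)&(cr[...,2]-cr[...,0]<35)).astype(np.uint8)*255
        k=np.zeros_like(m)
        for a in np.arange(-.35,.36,.05): cv2.fillConvexPoly(k,hull(f,pts([0,a,zb0],(-8,122,66,-5,31)),S,lo),255,shift=4)
        D.append((f,m&k,k,lo))
    def cost(p):
        t=0
        for f,m,k,lo in D:
            q=np.zeros_like(m)
            for b in bx: cv2.fillConvexPoly(q,hull(f,pts(p,b),S,lo),255,shift=4)
            t+=((q&k)!=m).sum()/(m>0).sum()
        return t
    best=min((minimize(cost,[0,a,zb0],method='Nelder-Mead',options=dict(initial_simplex=[[0,a,zb0],[.006,a,zb0],[0,a+.06,zb0],[0,a,zb0-.008]],xatol=1e-4,fatol=1e-4)) for a in(-.15,0,.15)),key=lambda o:o.fun)
    p=best.x;print('offset %.1f mm lean %.1f deg zb %.1f mm cost %.2f'%(p[0]*1e3,np.degrees(p[1]),p[2]*1e3,best.fun));return p
E
python3 - <<'E'
from hang import *
hang('h1',0);hang('h2',0,cams=('scene',));hang('h3',0,cams=('side',))
E
```

```text
offset 1.4 mm lean -6.6 deg zb 10.1 mm cost 0.73
offset 1.8 mm lean -7.2 deg zb 12.4 mm cost 0.20
offset 0.7 mm lean -5.6 deg zb 6.9 mm cost 0.49
```

step_arm:
  series: "-0.01 -0.004 0 0 0 -0.02 0.05;-0.025 -0.01 0 0 0 0 0.05;-0.035 -0.013 0 0 0 0 0.05;-0.035 -0.013 0 0 0 0 0.05;-0.035 -0.013 0.003 0 0 0 0.05;-0.035 -0.013 0.005 0 0 0 0.05;-0.027 -0.01 0.004 0 0 0 0.05;-0.018 -0.006 0.001 0 0 0 0.05;-0.008 -0.003 0 0 0 0 0.05;0 0 0 0 0 0 0.05;0 0 0 0 0 0 0.2;0 0 0 0 0 0 0.225"

```text
clock: 60.35
tool_pos: [0.4571, 0.0035, 0.2222]
ee_rot: [-0.0, 0.618, 0.786, 0.0]
ft_force: [0.5, 0.1, -1.7]
grip_width: 0.0197
grasp_force: 32.1
```

step_arm:
  series: "0 0 0 0 0 0 0.235;0 0 0 0 0 0 0.245;0 0 0 0 0 0 0.25;0 0 0 0 0 0 0.255;0 0 0 0 0 0 0.26;0 0 0 0 0 0 0.265;0 0 0 0 0 0 0.27;0 0 0 0 0 0 0.275;0 0 0 0 0 0 0.28;0 0 0 0 0 0 0.285;0 0 0 0 0 0 0.29;0 0 0 0 0 0 0.29"

```text
clock: 61.85
tool_pos: [0.4571, 0.0029, 0.2222]
ee_rot: [0.0, 0.619, 0.786, 0.0]
ft_force: [0.5, -0.2, -2.0]
grip_width: 0.025
grasp_force: 5.3
```

```bash
python3 - <<'E'
from hang import *
s=r.read_state();print(s['grip_width'],s['grasp_force'])
for i in range(4):hang('h4%d'%i,0)
go(.506-.205*.2368,-.196+.205*.9715,.222,13.7)
E
```

```text
0.025008706736218595 5.314159914851189
offset 2.7 mm lean -7.5 deg zb 5.6 mm cost 0.44
offset 2.7 mm lean -7.5 deg zb 5.5 mm cost 0.43
offset 2.6 mm lean -7.4 deg zb 5.6 mm cost 0.43
offset 3.0 mm lean -7.8 deg zb 5.5 mm cost 0.43
yaw now 13.57 turn(share) [ 0.001 -0.    -0.013]  tool shift [0.2 0.4 0.2] mm  j6 -0.26 tcp [0.4571 0.0029 0.2222]
```

step_arm:
  series: "0 0 0 0 0 0 0.28;0 0 0 0 0 0 0.27;0 0 0 0 0 0 0.26;0 0 0 0 0 0 0.25;0 0 0 0 0 0 0.23;0 0 0 0 0 0 0.21;0 0 0 0 0 0 0.15;0 0 0 0 0 0 0.05;0 0 0 0 0 0 0.05;0 0 0 0 0.4 0 0.05;0 0 0 0 0.35 0 0.05;0 0 0 0 0 0 0.05"

```text
clock: 63.75
tool_pos: [0.4573, 0.0021, 0.222]
ee_rot: [-0.051, 0.618, 0.784, 0.04]
ft_force: [0.3, -0.0, -2.6]
grip_width: 0.0181
grasp_force: 44.0
```

```bash
sed -i 's/ax=M\[:,0\];ay=M\[:,1\]/ay=M[:,1]*[1,1,0];ay\/=np.linalg.norm(ay);ax=np.cross(ay,[0,0,-1])/' hang.py; python3 - <<'E'
from hang import *
s=r.read_state();print(s['grip_width'],s['grasp_force'],s['tool_pos'])
for i in range(2):hang('h5%d'%i,0)
hang('h6',0,cams=('scene',));hang('h7',0,cams=('side',))
go(.4859,-.1134,.206,13.7)
E
```

```text
0.018146744097556487 43.95817489712499 [0.45730086 0.00207815 0.22202918]
offset 0.2 mm lean 0.1 deg zb 6.0 mm cost 0.50
offset 1.5 mm lean -0.7 deg zb 5.7 mm cost 0.49
offset 4.5 mm lean -2.1 deg zb 12.2 mm cost 0.24
offset -0.6 mm lean 0.1 deg zb 5.6 mm cost 0.20
yaw now 13.62 turn(share) [ 0.002 -0.748 -0.008]  tool shift [-120.2    0.5   16.3] mm  j6 -0.39 tcp [0.457  0.0032 0.2223]
```

step_arm:
  series: "-0.0109 0 0.0056 0 0 0 0.05;-0.0208 0 0.0043 0 0 0 0.05;-0.0198 0 -0.0026 0 0 0 0.05;-0.0149 0 -0.002 0 0 0 0.05;-0.0099 0 -0.0013 0 0 0 0.05;0 0 0 0 0 0 0.05;0 0 0 0 0 0 0.05"

```text
clock: 64.92
tool_pos: [0.4745, -0.0698, 0.2083]
ee_rot: [-0.052, 0.617, 0.784, 0.041]
ft_force: [-0.7, 0.2, -1.7]
grip_width: 0.0183
grasp_force: 44.0
```

```bash
python3 - <<'E'
from hang import *
go(.4859,-.1134,.206,13.7);f=grab('wrist','w16.png')
polar(f,'p16.png')
E
```

```text
yaw now 13.59 turn(share) [ 0.    -0.753 -0.011]  tool shift [-45.    0.7   2.3] mm  j6 -0.53 tcp [ 0.4745 -0.0698  0.2083]
0.08 [(np.float64(94.5), '+'), (np.float64(114.0), '-'), (np.float64(176.5), '+'), (np.float64(179.5), '-')]
0.088 [(np.float64(95.0), '+'), (np.float64(114.0), '-')]
0.096 [(np.float64(91.0), '+'), (np.float64(93.0), '-'), (np.float64(95.0), '+'), (np.float64(113.0), '-'), (np.float64(115.0), '+'), (np.float64(117.0), '-')]
```

step_arm:
  series: "-0.0079 0.0005 -0.001 0 0 0 0.05;-0.0079 0 -0.001 0 0 0 0.05;-0.0079 0 -0.001 0 0 0 0.05;-0.0069 0 -0.0009 0 0 0 0.05;-0.005 0 -0.0007 0 0 0 0.05;-0.005 0 -0.0007 0 0 0 0.05;-0.004 0 -0.0005 0 0 0 0.05;0 0 0 0 0 0 0.05;0 0 0 0 0 0 0.05"

```text
clock: 66.1
tool_pos: [0.4856, -0.1136, 0.2082]
ee_rot: [-0.052, 0.617, 0.784, 0.041]
ft_force: [-0.5, -0.8, -1.6]
grip_width: 0.0182
grasp_force: 44.1
```

step_arm:
  series: "-0.0002 0 0.001 0 0 0 0.05;-0.0003 0 0.002 0 0 0 0.05;0 0 0 0 0 0 0.05;0 0 0 0 0 0 0.05"

```text
clock: 66.6
tool_pos: [0.4857, -0.1138, 0.2051]
ee_rot: [-0.051, 0.617, 0.784, 0.04]
ft_force: [-0.3, 0.1, -1.8]
grip_width: 0.0186
grasp_force: 44.1
```

step_arm:
  series: "-0.0003 0 0.002 0 0 0 0.05;0 0 0 0 0 0 0.05;0 0 0 0 0 0 0.05"

```text
clock: 66.97
tool_pos: [0.4858, -0.1139, 0.2031]
ee_rot: [-0.051, 0.617, 0.784, 0.04]
ft_force: [0.1, 0.2, -1.8]
grip_width: 0.0189
grasp_force: 44.1
```

step_arm:
  series: "-0.0003 0 0.002 0 0 0 0.05;0 0 0 0 0 0 0.05;0 0 0 0 0 0 0.05"

```text
clock: 67.35
tool_pos: [0.4858, -0.1139, 0.2011]
ee_rot: [-0.051, 0.617, 0.784, 0.041]
ft_force: [-1.2, 0.3, -1.2]
grip_width: 0.0182
grasp_force: 44.1
```

step_arm:
  series: "-0.0001 0 0.001 0 0 0 0.05;0 0 0 0 0 0 0.05;-0.0001 0 0.001 0 0 0 0.05;0 0 0 0 0 0 0.05"

```text
clock: 67.85
tool_pos: [0.4857, -0.1138, 0.199]
ee_rot: [-0.051, 0.617, 0.784, 0.04]
ft_force: [-0.2, -0.3, -1.1]
grip_width: 0.018
grasp_force: 44.1
```

step_arm:
  series: "-0.0001 0 0.001 0 0 0 0.05;0 0 0 0 0 0 0.05;0 0 0 0 0 0 0.05"

```text
clock: 68.22
tool_pos: [0.4859, -0.1139, 0.1982]
ee_rot: [-0.051, 0.617, 0.784, 0.041]
ft_force: [-0.5, -0.1, -0.1]
grip_width: 0.0183
grasp_force: 44.0
```

step_arm:
  series: "-0.0001 0 0.0005 0 0 0 0.15;0 0 0 0 0 0 0.22;0 0 0 0 0 0 0.25;0 0 0 0 0 0 0.28;0 0 0 0 0 0 0.33;0 0 0 0 0 0 0.4;0 0 0 0 0 0 0.5;0 0 0 0 0 0 0.5;0.0026 0 -0.0198 0 0 0 0.5;0.0066 0 -0.0496 0 0 0 0.5;0.0066 0 -0.0496 0 0 0 0.5;0 0 0 0 -0.75 0 0.5"

```text
clock: 69.72
tool_pos: [0.488, -0.1158, 0.3214]
ee_rot: [0.005, 0.62, 0.785, 0.001]
ft_force: [-1.3, 1.2, -1.6]
grip_width: 0.0431
grasp_force: 0.0
```

```bash
python3 - <<'E'
from fit import *
f=grab('wrist','w17.png');a=grab('scene','s17.png');d=grab('side','d17.png')
s=cv2.imread('pics/s17.png');w=cv2.imread('pics/w17.png');d=cv2.imread('pics/d17.png')
cv2.imwrite('pics/c17.png',np.hstack([cv2.resize(s[120:240,150:290],(260,223)),cv2.resize(d[200:320,260:400],(260,223)),cv2.resize(w,(280,223))]))
for nm,st,p0 in(('C',1,[.508,.382,.122]),): print(nm,np.round(np.append(*fit([a],p0,st)),4))
# hung check: white head-top blob in wrist view
from scipy import ndimage
for ths,c in((103.7,'slim'),(103.7-144,'stout')):
  t=np.radians(ths);p=proj(f,[.506+.085*np.cos(t),-.196+.085*np.sin(t),.228]);print(c,p)
  x,y=p.round().astype(int)
  if 8<x<550 and 8<y<410:
    g=(f['pixels'][...,0]>150).astype(np.uint8);print(g[y-8:y+9:2,x-16:x+17:2])
go(.506,-.196,.207,13.7)
E
```

```text
C [0.5079 0.3816 0.1269 0.064 ]
slim [274.12183095 210.03147784]
[[0 0 0 1 1 1 1 1 1 1 1 1 1 1 1 0 0]
 [0 0 0 1 1 1 1 1 1 1 1 1 1 1 1 0 0]
 [0 0 0 1 1 1 1 1 1 1 1 1 1 1 1 0 0]
 [0 0 0 1 1 1 1 1 1 1 1 1 1 1 1 0 0]
 [0 0 0 1 1 1 1 1 1 1 1 1 1 1 1 0 0]
 [0 0 1 1 1 1 1 1 1 1 1 1 1 1 1 0 0]
 [0 0 1 1 1 1 1 1 1 1 1 1 1 1 1 0 0]
 [0 0 1 1 1 1 1 1 1 1 1 1 1 1 1 0 0]
 [0 0 1 1 1 1 1 1 1 1 1 1 1 1 0 0 0]]
stout [334.03128546 381.57960857]
[[0 0 0 0 0 0 0 0 0 0 0 0 0 0 0 0 0]
 [0 0 0 0 0 0 0 0 0 0 0 0 0 0 0 0 0]
 [0 0 0 0 0 0 0 0 0 0 0 0 0 0 0 0 0]
 [0 0 0 0 0 0 0 0 0 0 0 0 0 0 0 0 0]
 [0 0 0 0 0 0 0 0 0 0 0 0 0 0 0 0 0]
 [0 0 0 0 0 0 0 0 0 0 0 0 0 0 0 0 0]
 [0 0 0 0 0 0 0 0 0 0 0 0 0 0 0 0 0]
 [0 0 0 0 0 0 0 0 0 0 0 0 0 0 0 0 0]
 [0 0 0 0 0 0 0 0 0 0 0 0 0 0 0 0 0]]
yaw now 13.70 turn(share) [ 0.002 -0.007  0.   ]  tool shift [-85.9   0.4 110.9] mm  j6 -0.49 tcp [ 0.4853 -0.1127  0.3179]
```

step_arm:
  series: "-0.046 0 0 0 0 0 0.6;-0.04 0 0.004 0 0 0 0.6;0 0 0.06 0 0 0 0.6;0 0 0.045 0 0 0 0.6;0 0 0 0 0 0 0.6;0 0 0 0 0 0 0.45;0 0 0 0 0 0 0.3;0 0 0 0 0 0 0.3;0 0 0 0 0 0 0.3;0 0 0 0 0 0 0.3"
  grip_force: 25

```text
clock: 71.12
tool_pos: [0.5058, -0.1979, 0.209]
ee_rot: [0.0, 0.619, 0.786, -0.0]
ft_force: [-1.5, -4.2, -7.9]
grip_width: 0.0392
grasp_force: 28.7
```

step_arm:
  series: "0 0 0 0 0 0.4 0.3;0 0 0 0 0 0.8 0.3;0 0 0 0 0 0.9 0.3;0 0 0 0 0 0.9 0.3;0 0 0 0 0 0.9 0.3;0 0 0 0 0 0.9 0.3;0 0 0 0 0 0.9 0.3;0 0 0 0 0 0.9 0.3;0 0 0 0 0 0.6 0.3;0 0 0 0 0 0 0.3;0 0 0 0 0 0 0.3"

```text
clock: 72.5
tool_pos: [0.5063, -0.1981, 0.209]
ee_rot: [0.001, 0.962, 0.272, 0.0]
ft_force: [-0.7, -5.4, -7.8]
grip_width: 0.0392
grasp_force: 28.7
```

```bash
python3 - <<'E'
from h import *
go(.506,-.196,.207,13.7-72);s=r.read_state();print(s['grip_width'],s['ft_force'])
E
```

```text
yaw now -58.41 turn(share) [ 0.012 -0.    -0.011]  tool shift [ 0.8 -2.   2. ] mm  j6 0.63 tcp [ 0.5063 -0.1981  0.209 ]
0.03924785971950358 [-0.65989709 -5.35092877 -7.78877985]
```

Turned. I'll release, lift, restore the yaw and check.

step_arm:
  series: "0 0 0 0 0 0 0.45;0 0 0 0 0 0 0.55;0 0 0 0 0 0 0.6;0 0 -0.03 0 0 0 0.6;0 0 -0.05 0 0 0 0.6;0 0 -0.05 0 0 -1 0.6;0 0 -0.03 0 0 -1 0.6;0 0 0 0 0 -1 0.6;0 0 0 0 0 -1 0.6;0 0 0 0 0 -1 0.6;0 0 0 0 0 -1 0.6;0 0 0 0 0 -1 0.6"

```text
clock: 74.0
tool_pos: [0.5063, -0.1968, 0.3698]
ee_rot: [0.001, 0.63, 0.777, 0.001]
ft_force: [0.0, -0.3, -0.1]
grip_width: 0.0514
grasp_force: 0.0
```

```bash
python3 - <<'E'
from fit import *
f=grab('wrist','w18.png');polar(f,'p18.png')
a=grab('scene','s18.png');x,c=fit([a],[.508,.382,.122],1);print(x,c)
x[0]+=.0035
go(x[0]-.045*np.cos(x[2]),x[1]-.045*np.sin(x[2])-.02,.2,90+np.degrees(x[2]))
E
```

```text
0.08 [(np.float64(32.5), '+'), (np.float64(49.0), '-'), (np.float64(50.5), '+'), (np.float64(81.0), '-'), (np.float64(92.5), '+'), (np.float64(114.5), '-'), (np.float64(126.0), '+'), (np.float64(156.5), '-'), (np.float64(168.5), '+')]
0.088 [(np.float64(47.5), '-'), (np.float64(49.0), '+'), (np.float64(83.0), '-'), (np.float64(93.5), '+'), (np.float64(113.5), '-'), (np.float64(124.0), '+'), (np.float64(158.0), '-'), (np.float64(170.0), '+'), (np.float64(174.0), '-'), (np.float64(174.5), '+')]
0.096 [(np.float64(34.0), '+'), (np.float64(46.0), '-'), (np.float64(57.5), '+'), (np.float64(85.0), '-'), (np.float64(94.5), '+'), (np.float64(112.5), '-'), (np.float64(122.5), '+'), (np.float64(148.5), '-'), (np.float64(171.5), '+')]
[0.50787001 0.38169032 0.12495321] 0.06424717999019126
yaw now 11.59 turn(share) [ 8.000e-03  1.100e-02 -8.557e+00]  tool shift [-29.7 553.6 169.6] mm  j6 -0.59 tcp [ 0.5062 -0.1969  0.3696]
```

step_arm:
  series: "0 0 0 0 0 -1 0.6;0 0 0 0 0 -1 0.6;0 0 0 0 0 -1 0.6;0 0 0 0 0 -1 0.6;0 0 0 0 0 -1 0.6;0 0 0 0 0 -1 0.6;0 0 0 0 0 -1 0.6;0 0 0 0 0 -1 0.6;0 0.04 0 0 0 -0.56 0.6;-0.003 0.06 0 0 0 0 0.6;-0.003 0.06 0 0 0 0 0.6;-0.003 0.06 0 0 0 0 0.6"

```text
clock: 75.6
tool_pos: [0.491, 0.0244, 0.3694]
ee_rot: [0.001, -0.061, 0.998, 0.0]
ft_force: [0.3, 1.0, -1.0]
grip_width: 0.0518
grasp_force: 0.0
```

step_arm:
  series: "-0.003 0.06 0 0 0 0 0.6;-0.003 0.06 0 0 0 0 0.6;-0.003 0.06 0.02 0 0 0 0.6;-0.003 0.06 0.04 0 0 0 0.6;-0.003 0.055 0.05 0 0 0 0.6;-0.005 0.038 0.05 0 0 0 0.6;0 0 0.01 0 0 0 0.6;0 0 0 0 0 0 0.6;0 0 0 0 0 0 0.6"

```text
clock: 76.72
tool_pos: [0.4719, 0.337, 0.2149]
ee_rot: [0.002, -0.062, 0.998, 0.001]
ft_force: [0.8, -0.3, 0.1]
grip_width: 0.0513
grasp_force: 0.0
```

```bash
python3 - <<'E'
from fit import *
f=grab('wrist','w19.png')
x,c=fit([f],[.511,.3817,.125],1);print(x,c)
go(x[0]-.045*np.cos(x[2]),x[1]-.045*np.sin(x[2]),.005,90+np.degrees(x[2]))
E
```

```text
[ 0.40269492  0.40684175 -0.98978174] 0.881974563245678
yaw now 97.06 turn(share) [0.021 0.013 6.377]  tool shift [141.4 -19.5 209.9] mm  j6 -1.09 tcp [0.4719 0.337  0.2149]
```

```bash
python3 - <<'E'
from fit import *
a=grab('scene','s19.png');print(fit([a],[.508,.3817,.125],1))
f=dict(np.load('pics/w19.png.npz'))
def rend(p,st=1):
  return render(f,p,st,(420*2,560*2),2,np.array([0,0]))
m=((f['pixels'][...,0].astype(int)>130)&(f['pixels'][...,2].astype(int)-f['pixels'][...,0]<40)).astype(np.uint8)*255;m=cv2.resize(m,None,fx=2,fy=2,interpolation=cv2.INTER_NEAREST)
k=cv2.dilate(rend([.511,.3817,.125]),np.ones((41,41)))
k[2*235:]=0  # above the fingers
cost=lambda p:float((((rend(p)!=m)&(k>0)).sum()))/((m&k)>0).sum()
x=np.array([.511,.3817,.125])
for sc in(.008,.003,.001):
  o=minimize(cost,x,method='Nelder-Mead',options=dict(initial_simplex=[x,x+[sc,0,0],x+[0,sc,0],x+[0,0,sc*12]],xatol=1e-4));x=o.x
print(x,o.fun)
go(x[0]-.045*np.cos(x[2]),x[1]-.045*np.sin(x[2]),.005,90+np.degrees(x[2]))
E
```

```text
(array([0.50791588, 0.38173526, 0.12558937]), np.float64(0.06397399331431901))
[0.51219162 0.38097639 0.12176457] 0.04563492063492063
yaw now 97.07 turn(share) [0.01  0.019 0.009]  tool shift [ -0.5  38.8 209.8] mm  j6 -1.09 tcp [0.4718 0.337  0.2148]
```

step_arm:
  series: "0 0.039 0.04 0 0 0 0.6;0 0 0.06 0 0 0 0.6;0 0 0.06 0 0 0 0.6;0 0 0.035 0 0 0 0.6;0 0 0.015 0 0 0 0.6;0 0 0 0 0 0 0.6;0 0 0 0 0 0 0.45;0 0 0 0 0 0 0.35;0 0 0 0 0 0 0.2;0 0 0 0 0 0 0.2;0 0 0 0 0 0 0.2;0 0 0 0 0 0 0.2"
  grip_force: 40

```text
clock: 78.32
tool_pos: [0.4669, 0.3768, 0.0045]
ee_rot: [0.001, -0.063, 0.998, 0.001]
ft_force: [0.5, -0.5, 6.6]
grip_width: 0.0274
grasp_force: 41.6
```

step_arm:
  series: "0 0 -0.02 0 0 0 0.2;0 0 -0.04 0 0 0 0.2;0 0 -0.06 0 0 0 0.2;0 0 -0.06 0 0 0 0.2;0 0 -0.04 0 0 0 0.2;0 0 -0.01 0 0 0 0.2;0 0 0 0 0 0 0.2;0 0 0 0 0 0 0.2"

```text
clock: 79.32
tool_pos: [0.4649, 0.3753, 0.23]
ee_rot: [-0.002, -0.063, 0.998, -0.001]
ft_force: [0.1, -0.0, -1.9]
grip_width: 0.0271
grasp_force: 40.2
```

step_arm:
  series: "0 0 0 0 0 0 0.316;0 0 0 0 0 0 0.318;0 0 0 0 0 0 0.32;0 0 0 0 0 0 0.322;0 0 0 0 0 0 0.324;0 0 0 0 0 0 0.326;0 0 0 0 0 0 0.328;0 0 0 0 0 0 0.33;0 0 0 0 0 0 0.332;0 0 0 0 0 0 0.334;0 0 0 0 0 0 0.336;0 0 0 0 0 0 0.338"

```text
clock: 80.82
tool_pos: [0.4658, 0.376, 0.2326]
ee_rot: [-0.0, -0.063, 0.998, -0.0]
ft_force: [-0.6, 0.2, -1.3]
grip_width: 0.0293
grasp_force: 8.7
```

step_arm:
  series: "0 0 0 0 0 0 0.34;0 0 0 0 0 0 0.343;0 0 0 0 0 0 0.346;0 0 0 0 0 0 0.35;0 0 0 0 0 0 0.354;0 0 0 0 0 0 0.358;0 0 0 0 0 0 0.362;0 0 0 0 0 0 0.366;0 0 0 0 0 0 0.37;0 0 0 0 0 0 0.374;0 0 0 0 0 0 0.378;0 0 0 0 0 0 0.38"

```text
clock: 82.32
tool_pos: [0.466, 0.3761, 0.2327]
ee_rot: [0.0, -0.063, 0.998, 0.0]
ft_force: [-0.3, -0.3, -1.2]
grip_width: 0.0323
grasp_force: 6.6
```

```bash
python3 - <<'E'
from hang import *
s=r.read_state();print(s['grip_width'],s['grasp_force'])
for i in range(4):hang('h8%d'%i,1)
E
```

```text
0.03225160988336366 6.627446338534355
offset 2.8 mm lean -2.3 deg zb 7.2 mm cost 0.41
offset 2.0 mm lean -1.7 deg zb 7.9 mm cost 0.43
offset 2.0 mm lean -3.1 deg zb 7.3 mm cost 0.42
offset 2.4 mm lean -2.5 deg zb 7.0 mm cost 0.41
```

step_arm:
  series: "0 0 0 0 0 0 0.37;0 0 0 0 0 0 0.36;0 0 0 0 0 0 0.35;0 0 0 0 0 0 0.34;0 0 0 0 0 0 0.33;0 0 0 0 0 0 0.32;0 0 0 0 0 0 0.3;0 0 0 0 0 0 0.2;0 0 0 0 0 0 0.2;0 0 0 0 0 0 0.2"

```text
clock: 83.98
tool_pos: [0.4659, 0.376, 0.2327]
ee_rot: [0.0, -0.063, 0.998, 0.0]
ft_force: [0.1, 0.9, -1.4]
grip_width: 0.0273
grasp_force: 40.5
```

step_arm:
  series: "0 0 0 0 0 0.5 0.2;0 0 0 0 0 1 0.2;0 0 0 0 0 1 0.2;0 0 0 0 0 1 0.2;0 0 0 0 0 1 0.2;0 0 0 0 0 1 0.2;0 0 0 0 0 1 0.2;0 0 0 0 0 1 0.2;0 0 0 0 0 0.85 0.2;0 0 0 0 0 0 0.2"

```text
clock: 85.22
tool_pos: [0.4659, 0.3761, 0.2327]
ee_rot: [-0.0, 0.617, 0.787, 0.0]
ft_force: [-0.3, 0.3, -1.9]
grip_width: 0.0274
grasp_force: 40.6
```

```bash
python3 - <<'E'
from hang import *
s=r.read_state();print(s['grip_width'],s['grasp_force'])
hang('h9',1);go(.506-.205*.2368,-.196+.205*.9715,.222,13.7)
E
```

```text
0.0274120448112022 40.591789931058884
offset 2.0 mm lean -1.3 deg zb 5.2 mm cost 0.42
yaw now 13.81 turn(share) [ 0.    -0.001  0.011]  tool shift [-360.3  -96.6   10.7] mm  j6 0.42 tcp [0.4659 0.3761 0.2327]
```

step_arm:
  series: "-0.01 -0.003 0 0 0 0.01 0.2;-0.025 -0.007 0 0 0 0 0.2;-0.04 -0.011 0 0 0 0 0.2;-0.05 -0.013 0 0 0 0 0.2;-0.05 -0.013 0 0 0 0 0.2;-0.05 -0.013 0 0 0 0 0.2;-0.045 -0.012 0.002 0 0 0 0.2;-0.04 -0.011 0.004 0 0 0 0.2;-0.027 -0.008 0.004 0 0 0 0.2;-0.015 -0.004 0.001 0 0 0 0.2;-0.008 -0.002 0 0 0 0 0.2;0 0 0 0 0 0 0.2"

```text
clock: 86.82
tool_pos: [0.4563, 0.0035, 0.2218]
ee_rot: [0.0, 0.619, 0.786, 0.0]
ft_force: [0.5, 0.7, -1.3]
grip_width: 0.0275
grasp_force: 40.6
```

```bash
python3 - <<'E'
from hang import *
hang('h10',1);hang('h11',1);go(.4859,-.1134,.2085,13.7)
E
```

```text
offset 1.0 mm lean -0.8 deg zb 2.0 mm cost 0.46
offset 0.7 mm lean -0.5 deg zb 1.4 mm cost 0.44
yaw now 13.64 turn(share) [ 0.001 -0.002 -0.006]  tool shift [-121.1    1.    13.2] mm  j6 -0.25 tcp [0.4563 0.0041 0.2217]
```

step_arm:
  series: "-0.01 0 0.005 0 0 0 0.2;-0.02 0.001 0.005 0 0 0 0.2;-0.02 0 0 0 0 0 0.2;-0.015 0 0 0 0 0 0.2;-0.01 0 0 0 0 0 0.2;-0.008 0 0 0 0 0 0.2;-0.006 0 0 0 0 0 0.2;0 0 0 0 0 0 0.2"

```text
clock: 88.02
tool_pos: [0.4781, -0.0831, 0.2117]
ee_rot: [-0.0, 0.619, 0.786, 0.0]
ft_force: [0.6, 0.2, -2.4]
grip_width: 0.0271
grasp_force: 40.6
```

step_arm:
  series: "-0.006 0 0 0 0 0 0.2;-0.006 0 0 0 0 0 0.2;-0.006 0 0 0 0 0 0.2;-0.005 0 0 0 0 0 0.2;-0.005 0 0 0 0 0 0.2;-0.003 0 0 0 0 0 0.2;0 0 0 0 0 0 0.2;0 0 0 0 0 0 0.2"

```text
clock: 89.02
tool_pos: [0.4852, -0.113, 0.2116]
ee_rot: [-0.0, 0.619, 0.786, 0.0]
ft_force: [0.7, 0.1, -3.0]
grip_width: 0.0273
grasp_force: 40.6
```

step_arm:
  series: "0 0 0.001 0 0 0 0.2;0 0 0.001 0 0 0 0.2;0 0 0 0 0 0 0.2;0 0 0 0 0 0 0.2"

```text
clock: 89.52
tool_pos: [0.4853, -0.113, 0.2096]
ee_rot: [-0.0, 0.619, 0.786, 0.0]
ft_force: [-0.3, 0.9, -1.8]
grip_width: 0.0274
grasp_force: 40.6
```

step_arm:
  series: "0 0 0.001 0 0 0 0.2;0 0 0.001 0 0 0 0.2;0 0 0 0 0 0 0.2;0 0 0 0 0 0 0.2"

```text
clock: 90.02
tool_pos: [0.4853, -0.1131, 0.2076]
ee_rot: [-0.0, 0.619, 0.786, 0.0]
ft_force: [0.2, -0.4, -1.8]
grip_width: 0.0276
grasp_force: 40.6
```

step_arm:
  series: "0 0 0.001 0 0 0 0.2;0 0 0 0 0 0 0.2;0 0 0.001 0 0 0 0.2;0 0 0 0 0 0 0.2"

```text
clock: 90.52
tool_pos: [0.4852, -0.1131, 0.2055]
ee_rot: [-0.0, 0.619, 0.786, 0.0]
ft_force: [-0.7, -0.2, -1.5]
grip_width: 0.0273
grasp_force: 40.6
```

step_arm:
  series: "0 0 0.001 0 0 0 0.2;0 0 0 0 0 0 0.2;0 0 0.001 0 0 0 0.2;0 0 0 0 0 0 0.2"

```text
clock: 91.02
tool_pos: [0.4852, -0.113, 0.2035]
ee_rot: [-0.0, 0.619, 0.786, 0.0]
ft_force: [-1.2, 0.2, -0.6]
grip_width: 0.0273
grasp_force: 40.6
```

step_arm:
  series: "0 0 0.001 0 0 0 0.2;0 0 0 0 0 0 0.2;0 0 0.0005 0 0 0 0.2;0 0 0 0 0 0 0.2"

```text
clock: 91.52
tool_pos: [0.4853, -0.1131, 0.2023]
ee_rot: [0.0, 0.619, 0.786, 0.0]
ft_force: [-0.5, -0.4, -0.9]
grip_width: 0.0273
grasp_force: 40.8
```

step_arm:
  series: "0 0 0.001 0 0 0 0.2;0 0 0 0 0 0 0.2;0 0 0 0 0 0 0.2"

```text
clock: 91.9
tool_pos: [0.4857, -0.1131, 0.2022]
ee_rot: [0.001, 0.619, 0.786, 0.0]
ft_force: [-0.3, 0.4, 5.0]
grip_width: 0.0272
grasp_force: 41.5
```

step_arm:
  series: "0 0 0.001 0 0 0 0.2;0 0 0 0 0 0 0.2;0 0 0 0 0 0 0.2"

```text
clock: 92.28
tool_pos: [0.486, -0.1131, 0.2021]
ee_rot: [0.001, 0.619, 0.786, 0.001]
ft_force: [-1.3, 0.8, 10.1]
grip_width: 0.0272
grasp_force: 42.2
```

Contact. I'll back off, release and lift.

step_arm:
  series: "0 0 -0.0015 0 0 0 0.3;0 0 0 0 0 0 0.34;0 0 0 0 0 0 0.36;0 0 0 0 0 0 0.38;0 0 0 0 0 0 0.42;0 0 0 0 0 0 0.48;0 0 0 0 0 0 0.55;0 0 0 0 0 0 0.55;0 0 -0.02 0 0 0 0.55;0 0 -0.05 0 0 0 0.55;0 0 -0.06 0 0 0 0.6;0 0 0 0 0 0 0.6"
  grip_force: 25

```text
clock: 93.78
tool_pos: [0.4874, -0.1136, 0.3366]
ee_rot: [0.005, 0.619, 0.786, 0.002]
ft_force: [0.0, 0.9, -0.3]
grip_width: 0.0514
grasp_force: 0.0
```

```bash
python3 - <<'E'
from h import *
f=grab('wrist','w20.png')
t=np.radians(103.7);p=proj(f,[.506+.085*np.cos(t),-.196+.085*np.sin(t),.228]);print(p)
x,y=p.round().astype(int);g=(f['pixels'][...,0]>150).astype(int);print(g[y-8:y+9:4,x-30:x+31:3])
go(.506,-.196,.207,-60)
E
```

```text
[273.9498779  207.49881239]
[[1 1 1 0 1 1 1 1 1 1 1 1 1 1 1 1 0 0 1 1 1]
 [0 0 0 0 1 1 1 1 1 1 1 1 1 1 1 1 0 0 0 0 0]
 [0 0 0 0 1 1 1 1 1 1 1 1 1 1 1 1 0 0 0 0 0]
 [0 0 0 0 1 1 1 1 1 1 1 1 1 1 1 1 0 0 0 0 0]
 [0 0 0 0 0 1 1 1 1 1 1 1 1 1 1 1 0 0 0 0 0]]
yaw now 13.58 turn(share) [ 2.900e-02 -5.000e-03  7.357e+00]  tool shift [-24.1  81.6 126.6] mm  j6 -0.49 tcp [ 0.486  -0.1132  0.3336]
```

step_arm:
  series: "-0.045 0 0 0 0 0 0.6;-0.04 0 0 0 0 0.5 0.6;0 0 0 0 0 1 0.6;0 0 0 0 0 1 0.6;0 0 0 0 0 1 0.6;0 0 0 0 0 1 0.6;0 0 0 0 0 1 0.6;0 0 0 0 0 1 0.6;0 0 0 0 0 1 0.6;0 0 0 0 0 0.5 0.6;0 0 0 0 0 0 0.6;0 0 0 0 0 0 0.6"

```text
clock: 95.32
tool_pos: [0.5049, -0.1956, 0.3306]
ee_rot: [-0.001, 0.979, 0.205, -0.001]
ft_force: [0.6, 0.1, 0.2]
grip_width: 0.0516
grasp_force: 0.0
```

```bash
python3 - <<'E'
from h import *
go(.506,-.196,.207,-66.4)
E
```

```text
yaw now -66.35 turn(share) [-0.008  0.007  0.005]  tool shift [  0.8   0.8 123.6] mm  j6 0.77 tcp [ 0.5049 -0.1956  0.3306]
```

step_arm:
  series: "0.001 0.001 0.05 0 0 0 0.6;0 0 0.053 0 0 0 0.6;0 0 0.02 0 0 0 0.6;0 0 0 0 0 0 0.6;0 0 0 0 0 0 0.45;0 0 0 0 0 0 0.3;0 0 0 0 0 0 0.3;0 0 0 0 0 0 0.3;0 0 0 0 0 0 0.3"

```text
clock: 96.45
tool_pos: [0.5074, -0.1977, 0.2094]
ee_rot: [0.002, 0.979, 0.205, 0.001]
ft_force: [1.5, -3.7, -5.4]
grip_width: 0.039
grasp_force: 26.5
```

step_arm:
  series: "0 0 0 0 0 -0.4 0.3;0 0 0 0 0 -0.8 0.3;0 0 0 0 0 -0.9 0.3;0 0 0 0 0 -0.9 0.3;0 0 0 0 0 -0.9 0.3;0 0 0 0 0 -0.9 0.3;0 0 0 0 0 -0.9 0.3;0 0 0 0 0 -0.9 0.3;0 0 0 0 0 -0.9 0.3;0 0 0 0 0 -0.9 0.3;0 0 0 0 0 -0.9 0.3;0 0 0 0 0 -0.9 0.3"

```text
clock: 97.95
tool_pos: [0.5049, -0.197, 0.2094]
ee_rot: [-0.001, 0.455, 0.89, -0.001]
ft_force: [-7.1, -3.5, -3.3]
grip_width: 0.0397
grasp_force: 26.9
```

step_arm:
  series: "0 0 0 0 0 -0.9 0.3;0 0 0 0 0 -0.9 0.3;0 0 0 0 0 -0.9 0.3;0 0 0 0 0 -0.9 0.3;0 0 0 0 0 -0.6 0.3;0 0 0 0 0 0 0.3;0 0 0 0 0 0 0.3"

```text
clock: 98.82
tool_pos: [0.5043, -0.198, 0.2093]
ee_rot: [-0.002, 0.108, 0.994, -0.002]
ft_force: [-6.8, -6.0, -1.7]
grip_width: 0.0393
grasp_force: 27.1
```

```bash
python3 - <<'E'
from h import *
go(.506,-.196,.207,-66.4+144.1);s=r.read_state();print(s['grip_width'],s['ft_force'])
E
```

```text
yaw now 77.60 turn(share) [-0.023 -0.02  -0.01 ]  tool shift [-1.2  2.3  2.3] mm  j6 -1.75 tcp [ 0.5043 -0.198   0.2093]
0.039301886095029936 [-6.77972953 -5.95995174 -1.7282212 ]
```

step_arm:
  series: "0 0 0 0 0 0 0.45;0 0 0 0 0 0 0.55;0 0 0 0 0 0 0.6;0 0 -0.03 0 0 0 0.6;0 0 -0.05 0 0 0 0.6;0 0 -0.05 0 0 1 0.6;0 0 -0.05 0 0 1 0.6;0 0 -0.03 0 0 1 0.6;0 0 0 0 0 1 0.6;0 0 0 0 0 1 0.6;0 0 0 0 0 1 0.6;0 0 0 0 0 0.4 0.6"

```text
clock: 100.32
tool_pos: [0.5069, -0.1959, 0.4194]
ee_rot: [0.001, 0.619, 0.785, 0.0]
ft_force: [-0.9, 0.4, -0.3]
grip_width: 0.0513
grasp_force: 0.0
```

```bash
python3 - <<'E'
from h import *
f=grab('wrist','w21.png');polar(f,'p21.png');s=cv2.imread;a=grab('scene','s21.png');d=grab('side','d21.png')
w=s('pics/w21.png');S=s('pics/s21.png');D=s('pics/d21.png')
cv2.imwrite('pics/c21.png',np.vstack([cv2.resize(w[20:370,60:500],(660,350)),np.hstack([cv2.resize(S[110:240,130:270],(330,250)),cv2.resize(D[190:340,270:430],(330,250))])]))
go(.506,-.196,.4,13.7)
E
```

```text
0.08 [(np.float64(31.5), '+'), (np.float64(52.0), '-'), (np.float64(53.0), '+'), (np.float64(81.0), '-'), (np.float64(125.5), '+'), (np.float64(156.5), '-'), (np.float64(158.5), '+'), (np.float64(176.0), '-')]
0.088 [(np.float64(83.5), '-'), (np.float64(123.5), '+'), (np.float64(158.5), '-'), (np.float64(160.0), '+')]
0.096 [(np.float64(33.0), '-'), (np.float64(37.0), '+'), (np.float64(49.0), '-'), (np.float64(51.0), '+'), (np.float64(85.0), '-'), (np.float64(121.5), '+'), (np.float64(158.0), '-'), (np.float64(161.0), '+'), (np.float64(173.0), '-'), (np.float64(176.5), '+')]
yaw now 13.67 turn(share) [ 0.007  0.003 -0.003]  tool shift [ 0.2 -0.8 19.3] mm  j6 -0.63 tcp [ 0.5068 -0.196   0.4193]
```

View pics/c21.png

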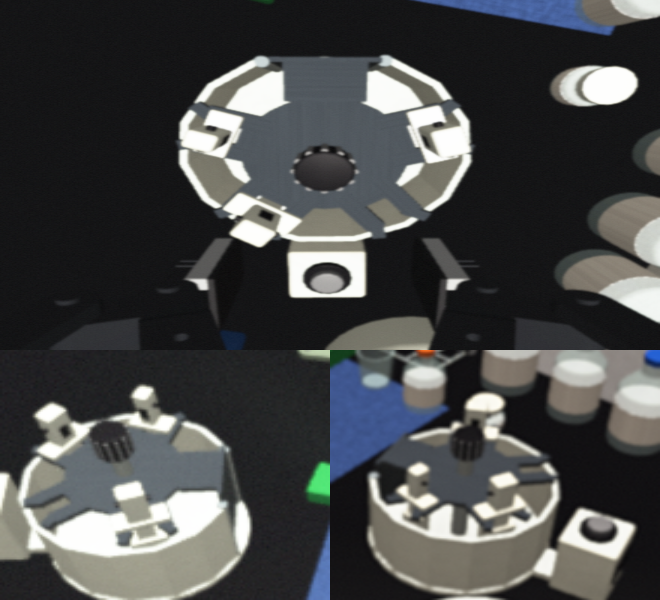

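All three hang and the shutter closes the gate, centred at about 103.4° against 103.7°. Next is the start button.

```bash
python3 - <<'E'
from h import *
go(.5498,-.3757,.16,13.7)
E
```

```text
yaw now 13.67 turn(share) [ 0.007  0.003 -0.003]  tool shift [-184.8   -0.8  259.3] mm  j6 -0.63 tcp [ 0.5068 -0.196   0.4193]
```

step_arm:
  series: "-0.04 0 0 0 0 0 0;-0.06 0 0 0 0 0 0;-0.05 -0.001 0 0 0 0 0;-0.035 0 0.03 0 0 0 0;0 0 0.06 0 0 0 0;0 0 0.06 0 0 0 0;0 0 0.06 0 0 0 0;0 0 0.035 0 0 0 0;0 0 0.01 0 0 0 0;0 0 0 0 0 0 0;0 0 0 0 0 0 0"

```text
clock: 101.85
tool_pos: [0.5502, -0.377, 0.166]
ee_rot: [0.002, 0.618, 0.786, 0.0]
ft_force: [0.1, -0.6, -0.2]
grip_width: 0.0002
grasp_force: 0.0
```

```bash
python3 - <<'E'
from h import *
go(.5498,-.3757,.14,13.7)
E
```

```text
yaw now 13.59 turn(share) [ 0.017  0.018 -0.011]  tool shift [ 1.4 -0.  26. ] mm  j6 -0.86 tcp [ 0.5502 -0.377   0.166 ]
```

step_arm:
  series: "0 0 0.01 0 0 0 0;0 0 0.005 0 0 0 0;0 0 0.004 0 0 0 0;0 0 0 0 0 0 0"

```text
clock: 102.35
tool_pos: [0.5488, -0.3761, 0.1441]
ee_rot: [-0.0, 0.619, 0.786, 0.0]
ft_force: [-0.2, 0.2, 0.5]
grip_width: -0.0001
grasp_force: 0.0
```

step_arm:
  series: "0 0 0.004 0 0 0 0;0 0 0.004 0 0 0 0;0 0 0 0 0 0 0;0 0 0 0 0 0 0"

```text
clock: 102.85
tool_pos: [0.5494, -0.3765, 0.1373]
ee_rot: [0.001, 0.619, 0.786, 0.0]
ft_force: [0.2, -0.0, 4.0]
grip_width: -0.0003
grasp_force: 2.0
```

step_arm:
  series: "0 0 0.003 0 0 0 0;0 0 0.002 0 0 0 0;0 0 0 0 0 0 0;0 0 0 0 0 0 0"

```text
clock: 103.35
tool_pos: [0.5494, -0.3766, 0.1358]
ee_rot: [0.002, 0.619, 0.786, 0.0]
ft_force: [-3.0, 2.5, 19.5]
grip_width: 0.0
grasp_force: 9.8
```

It bottomed out at 19.5 N, so I'll let go and retreat straight up.

step_arm:
  series: "0 0 -0.005 0 0 0 0;0 0 -0.01 0 0 0 0;0 0 -0.03 0 0 0 0;0 0 -0.06 0 0 0 0;0 0 -0.06 0 0 0 0;0 0 -0.05 0 0 0 0;0 0 0 0 0 0 0;0 0 0 0 0 0 0"

```text
clock: 104.35
tool_pos: [0.5486, -0.376, 0.3451]
ee_rot: [-0.001, 0.619, 0.786, -0.0]
ft_force: [-0.6, 0.2, -0.5]
grip_width: -0.0001
grasp_force: 0.0
```

```bash
python3 - <<'E'
from h import *
L=lambda n:dict(np.load('pics/%s.png.npz'%n))
a=grab('scene','s22.png');b=L('s21')
d=np.abs(a['pixels'][110:240,130:270].astype(int)-b['pixels'][110:240,130:270]).max(2)
print('stand region changed px',(d>60).sum(), r.read_state()['ft_force'])
print(r.close_job())
E
```

```text
stand region changed px 0 [-0.02577295 -0.46671717 -1.11467442]
the job is handed in; nothing more can be done
None
```

I hung all three pipettes on the mat (two stout in the wide notches, one slim in a narrow one), turned the shutter to close the gate, pressed start to its stop and released it, and handed the job in at 104 s; the judge's verdict was not shown.

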